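# Reverse a plug gauge in its stand and latch the strap over it

## Task

The next parts are to be tried on the short end of the plug gauge, which now lies loose in its inclined V-stand with the long plug pointing up the slope: turn it end for end, so that the short plug points up the slope, and seat it in both V-blocks with the blocks between its collars. Swing the hinged strap down onto it, hook the latch's loop into the groove at the strap's end, and push the lever over its dead centre until it lies home, so that the gauge is clamped. Let go of everything, and leave the bearing, the pulley and the calliper where they lie.

Things in the scene. Friction and masses are not known exactly. Their poses are not given: they have to be found in the camera images.
- cradle: Steel plate of the bolted-down stand, sloping 25 deg, with two dark V-blocks. Origin: on a seated gauge's axis, midway between the blocks, 102 mm above the worktop. x: up the slope along the gauge; y: left of x; z: square to the slope. Blocks: |x| 22 to 44, |y| to 24, z up to -2 mm, 90 deg V; the 44 mm gap between them is open for fingers down to z = -45. Latch on the -y side, strap on +y.
- gauge: Loose double-ended plug gauge, 0.2 to 0.4 kg: round aluminium handle, 26 mm diameter, 96 mm long, between two 33 mm collars 6.5 mm thick, then 20 mm steel plugs, one 42 mm long, one 18. Origin: on its axis, middle of the handle. x: along it to the SHORT plug, at the start down the slope. Seated, its axis is the cradle's x axis, with 4 mm play each way before a collar meets a block.
- short_end (a point): Centre of the end face of the gauge's short plug, 72.5 mm from the gauge's origin.
- strap (a joint): Hinge angle of the steel strap (23 mm wide, 5 mm thick plate, rubber pad under its middle, hook at its free end). 0: shut on the gauge, plate at z = 15 to 20, y = 36 to -30 mm in the cradle frame; grows as the free end swings up and over to +y. Starts thrown back, 2.3 to 2.7 rad (2.7: stop). Light friction nearly holds its weight.
- strap_hinge (a point): Strap's hinge axis (along the cradle's x): y = 46, z = -4 mm in the cradle frame.
- strap_pin (a point): Middle of the finger pin through the strap near its hook: 8 mm diameter, 35 mm long along the cradle's x, its domed ends 6 mm proud of the strap on either side. It lies 74 mm from the hinge, at y = -25, z = 17.5 mm in the cradle frame when shut. Pinched by its two ends, the strap turns easily in the grip.
- keeper (a point): Where the loop's end bar rests in the hook at the strap's free end: y = -42, z = 20 mm in the cradle frame with the strap shut. A 90 deg V-groove across the strap, open upward (along z), between the strap's end and a lip that leans out to y = -52, z = 23 mm. The bar goes over the lip and down into the groove, which catches it from y = -48 to -34 mm.
- yoke (a joint): Angle of the loop on the lever's crank pin, from the handle's direction: 0 along the handle, negative turned toward the strap, to -2.75. Swings freely; at the start the loop has dropped back on its stop at +0.62, away from the strap. The pin lies 19 mm from the lever's pivot, 47 deg ahead of the handle in the closing sense.
- loop (a joint): Spring stretch of the loop (m): 0 slack, at most 0.010; 9 N to start it, then 6 N per mm. Between 0.003 and 0.005 when latched.
- loop_end (a point): Middle of the loop's end bar, 62 mm from its pin when slack. The loop is a U of 7 mm steel rod, its arms 33 mm apart; the end bar, 49 mm long along the cradle's x, runs past them with domed ends 8 mm beyond. It can be pinched by these ends and turns easily in such a grip; drawn toward the strap it takes the lever along as needed.
- lever (a joint): Latch lever. 0: handle square to the slope (along the cradle's z); grows as the handle swings outward (-y) and down, to its stop at 1.93 rad. Starts at 0.3 to 0.6, goes back to -0.6, friction holds it. With the loop hooked the dead centre is near 1.71; pushing takes under 12 N at the grip, and beyond it the spring draws the lever home.
- lever_pivot (a point): Lever's pivot axis (along the cradle's x): y = -70, z = -20 mm in the cradle frame.
- lever_grip (a point): On the centre line of the lever's black grip, 54 mm from the pivot. The grip is 18 mm wide along the cradle's x, 12 mm thick, and reaches from 26 to 66 mm from the pivot. Push on the side that faces the strap.
- ball_bearing: Steel ball bearing, 47 mm across, 14 mm thick, on the worktop left of the stand; leave it alone. Origin: centre of its underside.
- step_pulley: White step pulley, 50 mm across, 35 mm tall, on the worktop left of the stand; leave it alone. Origin: centre of its underside.
- calliper: Steel vernier calliper, 230 mm long, flat on the worktop left of the stand; leave it alone. Origin: centre of its underside.

How it is judged:
By the outcome, as a careful person would: the job done as asked, in the order asked, and still so for the second after the job is handed in, with the robot touching nothing.
It also fails if it takes over 64 s, if anything falls off the work surface, if the arm or the gripper's body presses on something with over 40 N, if the wrist force passes 120 N, or if a joint passes its speed limit or range.

## Robot

A 6-joint arm with a two-finger parallel gripper is mounted at the origin on a cart in front of the work surface, level with it; the furniture and walls round the work are solid. World frame = base frame: x ahead of the robot, y to its left, z up, the work surface at z = 0. Lengths are in m, angles in rad, forces in N, time in s.
With the tool pointing down it reaches from about 0.4 to 0.825 m from the base axis. Payload 7 kg.
Tool frame: the origin (TCP) lies at the very end of the fingers, on their centre line; the grasp point (between the pads) lies 19 mm behind it (grip_depth is the distance from the TCP to the grasp point, in m); z points along the fingers, y is the direction in which the jaws open and shut (so a half turn about z gives the same grasp; the last joint's range is limited). The gripper opens to 88 mm and grips with 3 to 60 N. Pads are 19 mm wide; open, the fingers measure 130 mm over their backs; the gripper's body (78 mm by 193 mm) begins 47 mm behind the grasp point.
Start: joints at [1.603, 0.359, 0.012, 0, -1.224, -0.288], TCP at [0.171, 0.653, 0.227] pointing down, gripper open.
Joint ranges: [-3.07, 3.07], [-1.43, 2.12], [-1.02, 1.25], [-3.03, 1.67], [-3.05, -0], [-3.03, 3.03]. Speed limits (rad/s): [2.39, 2.39, 3.01, 3.14, 3.14, 3.14].

## Interface

Orientations are given as [roll, pitch, yaw] about the fixed x, y, z axes, in that order (R = Rz(yaw) Ry(pitch) Rx(roll)).
In Python, from station import get_state, grab_frame, get_calibration, job_done, grip_depth gives the robot as it stands. The module is installed in compiled form; this text tells all that it offers.
- The arm moves only by the shell command python3 -m crank 'ROWS' [FORCE]. ROWS is JSON, a list of rows, each an object with "turn": the turn, a rotation vector about the tool's x, y, z each as a share of 2 pi rad, from -1 to 1, a list of three; "slide": the shift along the tool's x, y, z each as a share of 0.5 m, from -1 to 1, a list of three; "fingers": the opening, from -1 (shut) to 1 (fully open). A call has 1 to 5 rows; each row is the pose to reach, as a shift and turn from the pose commanded when the call began, along the tool's axes at that moment, turning the shorter way round; what a row does not reach only later rows make up. A row lasts 1/12 s, in which the tool goes at most 41.7 mm and 7.16 degrees, less where a joint would pass 70% of its speed; a pose out of reach is approached as far as the arm can. A call with a number of a shift or a turn outside -1 to 1 is refused whole. A call with a gripper value outside its range is refused whole. The fingers move at their own pace and stop on an object; FORCE is the grip in N (left out, the last holds). Time passes only in rows, so rows that repeat a pose let the fingers close. It gives the time, the measured TCP pose, the force and the opening at its end, in the units of the state.
- get_state(): the state, without advancing time (a new reading comes with each control period).
- grab_frame(name): name is "side" or "top"; returns the picture (480x640x3 uint8, red, green, blue); there is no depth.
- get_calibration(name): a dict with "K" (3x3 intrinsics, pixels), "pose" (4x4, takes a point from camera to world coordinates). Camera axes: x right, y up, looking along -z (the intrinsics and any distortion apply to the point x, -y, -z); pixel columns grow to the right and rows downward; lengths in m; the calibration is good to about 2 mm. A picture is of the moment at which its call begins. get_calibration takes no time and is no camera call.
- job_done(): hands the job in, once; it reports no verdict.
The state is a dict: "t": time; "q": joint angles; "qd": joint speeds; "joint_efforts": joint torques, N m; "eef_pos": TCP position; "ee_rot": TCP orientation; "force": force on the tool from outside, world axes, zero at the start; "moment": the same for the moment, N m; "width": finger opening in m.
Only numpy, scipy, OpenCV 4.12 (cv2) and the standard library are available. Lean on these libraries where they do the work, as an engineer would, in place of code of your own. Each camera call takes 0.05 s, during which the arm holds its last target.

## Working session

There is one attempt and no reset: what is moved stays moved. The work goes in short steps, Python scripts to look and compute and a shell command to move; the robot and the scene stay as the last step left them, time stands still between calls to the robot, and variables do not carry over. Pictures are saved under pics/ and viewed, and the job is handed in when it is done.

```bash
mkdir -p pics; ls; python3 - <<'E'
from station import *
import cv2
print(get_state()); print(grip_depth)
for n in("side","top"):
    f=grab_frame(n); cv2.imwrite(f"pics/{n}0.png",f[:,:,::-1]); c=get_calibration(n); print(n,c)
E
```

```text
pics
{'t': 0.0, 'q': array([ 1.60310738e+00,  3.59377390e-01,  1.10434845e-02, -3.58720053e-04,
       -1.22412852e+00, -2.88084418e-01]), 'qd': array([ 0.00131544,  0.00079826, -0.00276921, -0.00092543, -0.00173306,
       -0.00045679]), 'joint_efforts': array([-7.98453984e-04, -5.82710838e+01,  2.93055135e+01,  6.99728161e+00,
        6.98360396e-03, -1.62211750e-04]), 'eef_pos': array([0.17068107, 0.65253622, 0.22562061]), 'ee_rot': array([ 3.13989940e+00, -1.50088925e-04, -2.55895402e-01]), 'force': array([-0.34760588,  0.07377328,  0.40533442]), 'moment': array([-0.02699609,  0.04836728,  0.01770829]), 'width': 0.08787391631030302}
0.0188
side {'K': array([[579.32364564,   0.        , 309.98190617],
       [  0.        , 579.32364564, 236.93496588],
       [  0.        ,   0.        ,   1.        ]]), 'pose': array([[-0.97892589,  0.12760211, -0.15944217,  0.41190791],
       [-0.20367579, -0.66679659,  0.71686713,  0.84942353],
       [-0.01484173,  0.7342343 ,  0.6787339 ,  0.89153882],
       [ 0.        ,  0.        ,  0.        ,  1.        ]])}
top {'K': array([[503.23459271,   0.        , 308.73600924],
       [  0.        , 503.23459271, 238.04032139],
       [  0.        ,   0.        ,   1.        ]]), 'pose': array([[ 0.01012216,  0.98816625, -0.15305226,  0.4280234 ],
       [-0.99959109,  0.00590579, -0.02797813,  0.03015813],
       [-0.02674315,  0.15327288,  0.98782196,  1.04993655],
       [ 0.        ,  0.        ,  0.        ,  1.        ]])}
```

View pics/side0.png

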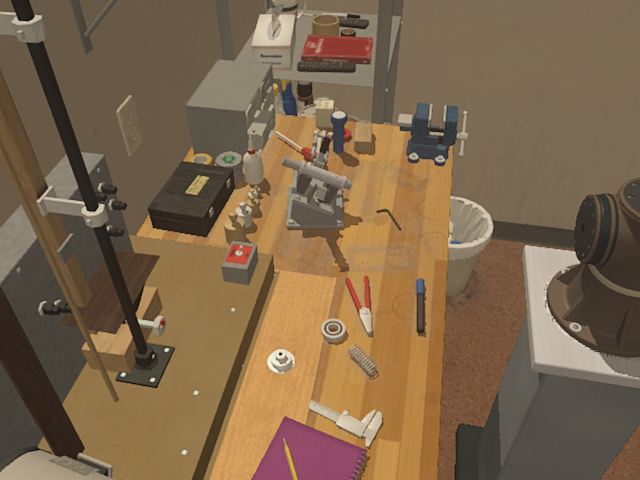

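View pics/top0.png

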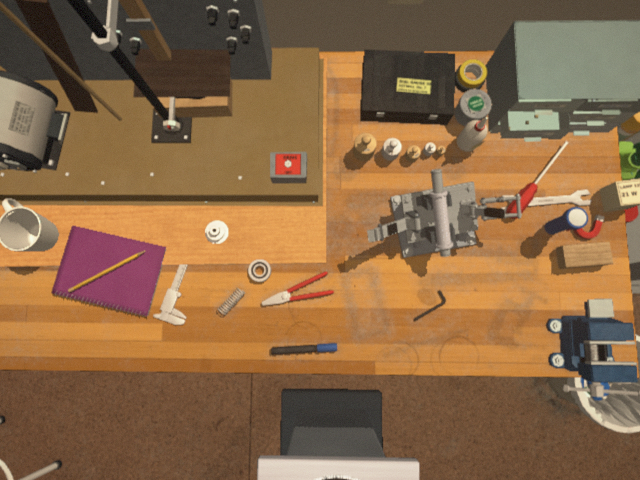

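```bash
python3 - <<'E'
import cv2
t=cv2.imread("pics/top0.png")[150:280,340:560]; cv2.imwrite("pics/t0z.png",cv2.resize(t,None,fx=3.6,fy=3.6,interpolation=cv2.INTER_CUBIC))
t=cv2.imread("pics/side0.png")[130:240,250:400]; cv2.imwrite("pics/s0z.png",cv2.resize(t,None,fx=5,fy=5,interpolation=cv2.INTER_CUBIC))
E
```

```text
(no output)
```

View pics/t0z.png

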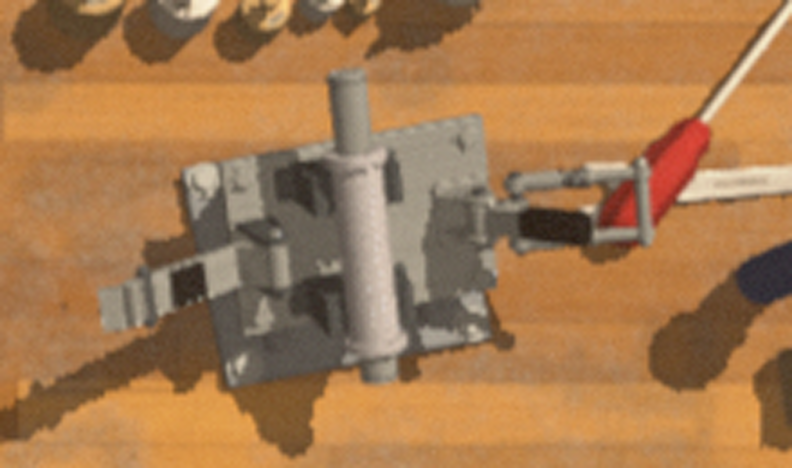

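View pics/s0z.png

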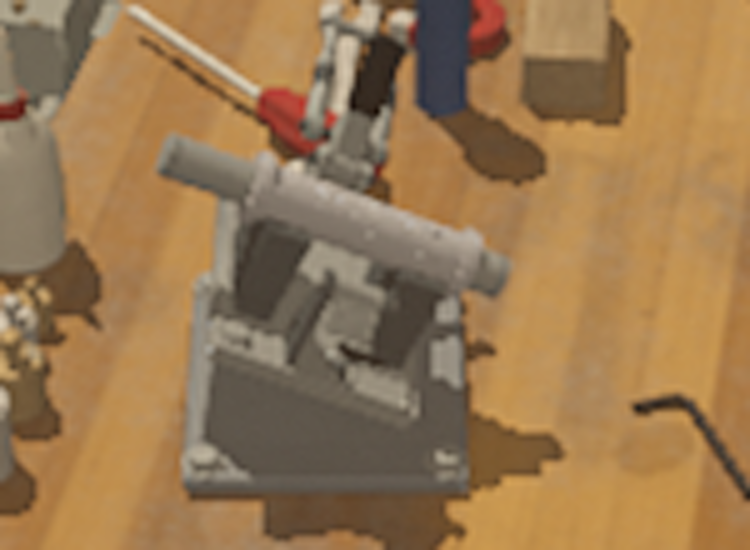

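```bash
cat > h.py <<'E'
import numpy as np, cv2, json
from scipy.optimize import least_squares
from scipy.spatial.transform import Rotation as R
from station import *
C={n:get_calibration(n) for n in("side","top")}
def proj(n,P):
    P=np.atleast_2d(P).astype(float); T=C[n]["pose"]; p=(P-T[:3,3])@T[:3,:3]
    p=p*[1,-1,-1]; u=p@C[n]["K"].T; return u[:,:2]/u[:,2:]
def cradle(x,y,yaw):
    return np.array([x,y,0.102]), R.from_euler('z',yaw).as_matrix()@R.from_euler('y',-np.radians(25)).as_matrix()
def tow(c,p): o,M=cradle(*c); return o+np.atleast_2d(p)*1e-3@M.T
def circ(x,r,cy=0,cz=0):
    a=np.linspace(0,2*np.pi,25); return np.c_[np.full(25,x),cy+r*np.cos(a),cz+r*np.sin(a)]
def gaugelines(g,short=-1):
    L=[]
    for x,r in((-96.5,10),(-54.5,10),(-54.5,16.5),(-48,16.5),(-48,13),(48,13),(48,16.5),(54.5,16.5),(54.5,10),(72.5,10)):
        L.append(circ(g+short*x,r))
    return L
def blocks():
    L=[]
    for s in(1,-1):
        for x in(22,44):
            L.append(np.array([[s*x,24,-30],[s*x,24,-2],[s*x,16.4,-2],[s*x,0,-18.4],[s*x,-16.4,-2],[s*x,-24,-2],[s*x,-24,-30]]))
        for y in(24,-24): L.append(np.array([[s*22,y,-2],[s*44,y,-2]]))
    return L
def rotx(p,o,a): # rotate pts about x axis through o=(y,z)
    p=np.array(p,float); q=p-[0,*o]; c,s=np.cos(a),np.sin(a)
    return np.c_[q[:,0],c*q[:,1]-s*q[:,2],s*q[:,1]+c*q[:,2]]+[0,*o]
H=(46,-4);PV=(-70,-20)
def strap(th):
    # growing: free end (-y) swings up(+z) then +y : rotation about x negative
    L=[np.array([[-11.5,36,20],[-11.5,-30,20],[11.5,-30,20],[11.5,36,20],[-11.5,36,20]]),np.array([[-17.5,-25,17.5],[17.5,-25,17.5]]),np.array([[-11.5,-42,20],[11.5,-42,20]]),np.array([[-11.5,-52,23],[11.5,-52,23]])]
    return [rotx(l,H,-th) for l in L]
def ldir(a): # direction (y,z) for lever angle a
    return np.array([-np.sin(a),np.cos(a)])
def leverpts(lv,yk,st=0):
    pv=np.array(PV); pin=pv+19*ldir(lv+np.radians(47)); end=pin+(62+st)*ldir(lv+yk)
    return pv,pin,end,pv+26*ldir(lv),pv+66*ldir(lv),pv+54*ldir(lv)
def lever(lv,yk,st=0):
    pv,pin,end,g0,g1,_=leverpts(lv,yk,st); L=[]
    for x in(-9,9): L.append(np.array([[x,*g0],[x,*g1]]))
    L.append(np.array([[-9,*g1],[9,*g1]])); L.append(np.array([[0,*pv],[0,*g0]]))
    for x in(-16.5,16.5): L.append(np.array([[x,*pin],[x,*end]]))
    L.append(np.array([[-24.5,*end],[24.5,*end]])); return L
def draw(n,img,c,items,roi,f,fn):
    x0,y0,x1,y1=roi; im=cv2.resize(img[y0:y1,x0:x1],None,fx=f,fy=f,interpolation=cv2.INTER_CUBIC)
    for L,col in items:
        for l in L:
            p=((proj(n,tow(c,l))-[x0,y0]+.5)*f).astype(int); cv2.polylines(im,[p.reshape(-1,1,2)],False,col,1,cv2.LINE_AA)
    cv2.imwrite(fn,im)
ROI={"top":(340,150,560,280),"side":(250,120,400,240)}
FX={"top":3.6,"side":5}
E
cat > fit.py <<'E'
from h import *
obs=[("top",-96.5,(349,76)),("top",-54.5,(356.5,154)),("top",54.5,(375,356)),("top",72.5,(381,380)),
("side",-96.5,(170,153)),("side",72.5,(499,279)),("side",54.5,(472,265)),("side",-54.5,(254,180))]
def uv(n,p): return np.array(p)/FX[n]-.5+((340,150) if n=="top" else (250,130))
def f(v):
    r=[]
    for n,x,p in obs: r+=list(proj(n,tow(v[:3],[v[3]-x,0,0]))[0]-uv(n,p))
    return np.array(r+[v[3]*.001])
s=least_squares(f,[.5,-.25,.1,0]); print(s.x,f(s.x).round(2))
E
python3 fit.py
```

```text
[ 0.61393477 -0.19511307  0.18526931 -2.42978094] [-0.08 -0.61  0.05 -0.26  0.42 -1.69 -0.37  0.35 -0.03 -0.28  1.88  0.
  0.28  0.17  0.43  0.82 -0.  ]
```

```bash
cat > ov.py <<'E'
from h import *
import sys
# args: tag c g short strap lever yoke st
def ov(tag,c,g,short,st,lv,yk,s=0):
    for n in("top","side"):
        img=cv2.imread(f"pics/{n}{tag}.png")
        draw(n,img,c,[(gaugelines(g,short),(0,255,0)),(blocks(),(0,0,255)),(strap(st),(255,0,0)),(lever(lv,yk,s),(255,255,0))],ROI[n],FX[n],f"pics/ov_{n}{tag}.png")
if __name__=="__main__":
    a=[float(v) for v in sys.argv[2:]]; ov(sys.argv[1],a[:3],*a[3:])
E
python3 ov.py 0 .6139 -.1951 .185 -2.4 -1 2.5 .45 .62
```

```text
(no output)
```

View pics/ov_top0.png

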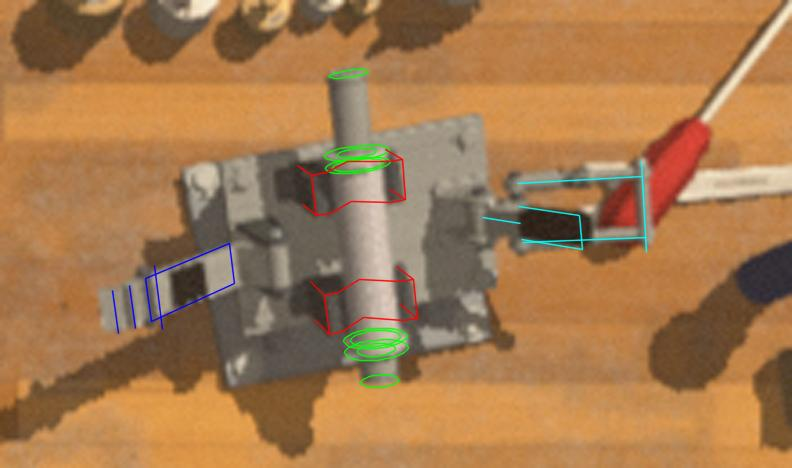

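View pics/ov_side0.png

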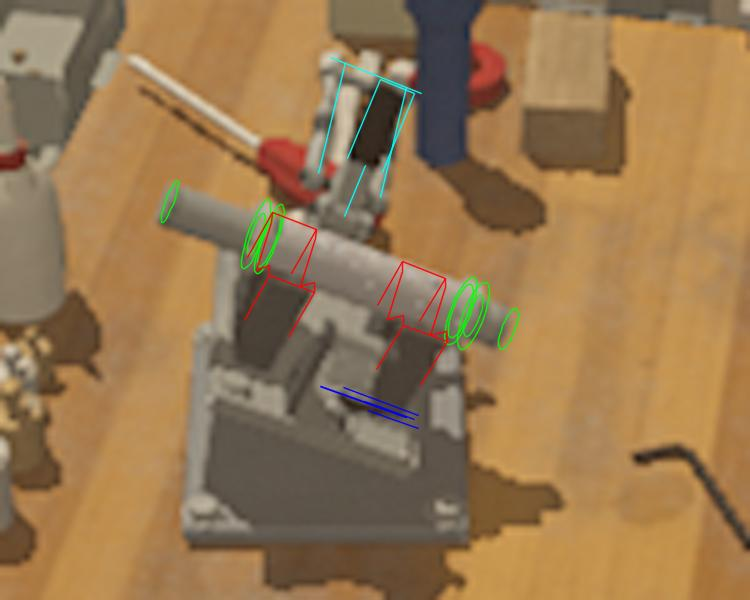

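```bash
python3 - <<'E'
import cv2
t=cv2.imread("pics/side0.png")[120:180,290:350]; a=cv2.resize(t,(400,400),interpolation=cv2.INTER_LANCZOS4)
t=cv2.imread("pics/top0.png")[180:230,470:530]; b=cv2.resize(t,(480,400),interpolation=cv2.INTER_LANCZOS4)
cv2.imwrite("pics/lz.png",cv2.hconcat([a,b])[:,:800])
t=cv2.imread("pics/top0.png")[200:260,360:430]; cv2.imwrite("pics/stz.png",cv2.resize(t,None,fx=8,fy=8,interpolation=cv2.INTER_LANCZOS4))
E
```

```text
(no output)
```

View pics/lz.png

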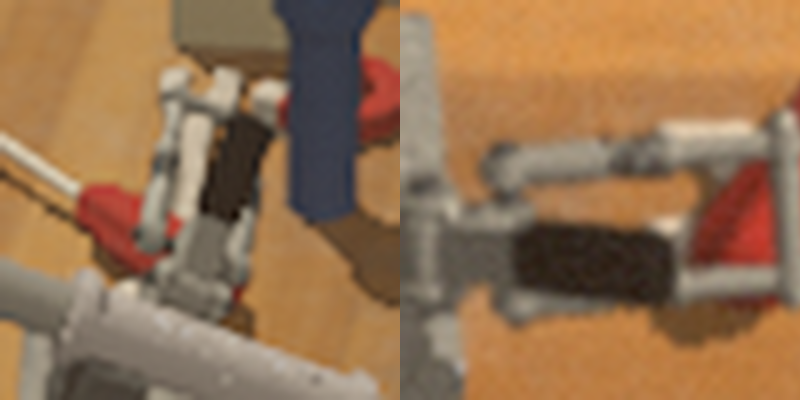

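View pics/stz.png

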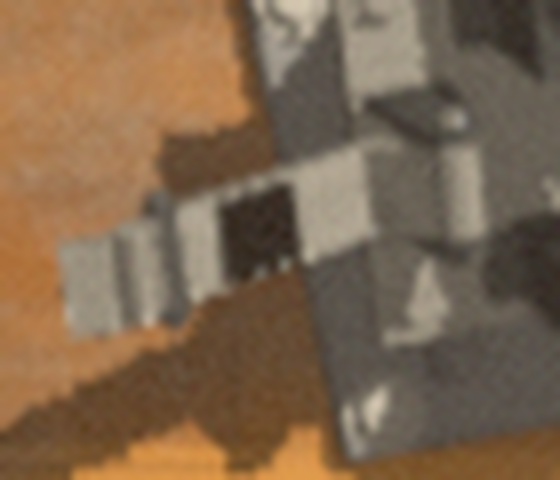

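```bash
cat > fit2.py <<'E'
from h import *
exec(open('fit.py').read().split("def f(v)")[0].replace("from h import *",""))
def f(v,full=False):
    c=v[:3]; r=[]
    for n,x,p in obs: r+=list(.6*(proj(n,tow(c,[v[3]-x,0,0]))[0]-uv(n,p)))
    def add(n,P,p): r.extend(proj(n,tow(c,P))[0]-np.array(p))
    S=strap(v[4])
    add("top",S[1][1],(379.4,225.6)); add("top",S[1][0],(382.3,239.75))
    add("top",S[3][1],(367.5,230)); add("top",S[3][0],(368.8,241.9))
    e=leverpts(v[5],.62)[2]; g=leverpts(v[5],.62)
    add("top",[24.5,*e],(518.1,194.4)); add("top",[-24.5,*e],(519,217.5)); add("side",[24.5,*e],(315.8,132))
    m=(g[3]+g[4])/2; add("side",[0,*m],(290+237/6.667,120+165/6.667)); add("top",[0,*m],(470+193/8,180+262/8))
    for s,P,p in (("side",[22,24,-2],0),): pass
    r.append((v[3])*.02); return np.array(r)
s=least_squares(f,[.61,-.195,.18,0,2.5,.4],loss='soft_l1'); print(s.x.round(4)); print(f(s.x)[16:].round(1),f(s.x)[:16].round(1))
E
python3 fit2.py
```

```text
[ 0.6122 -0.1954  0.1923 -0.7269  2.656   0.5297]
[ 0.4 -2.2  0.1  1.3 -0.4  0.1  0.1 -0.2 -0.3 -0.4  0.3  1.5 -1.   0.2
  0.3 -0.2 -0.4  0.  -0. ] [-0.2 -0.3 -0.  -0.1  0.4 -1.  -0.   0.2  0.  -0.2  1.2 -0.2  0.2 -0.1
  0.3  0.4]
```

```bash
python3 ov.py 0 .6122 -.1954 .1923 -.73 -1 2.656 .53 .62
```

```text
(no output)
```

View pics/ov_top0.png

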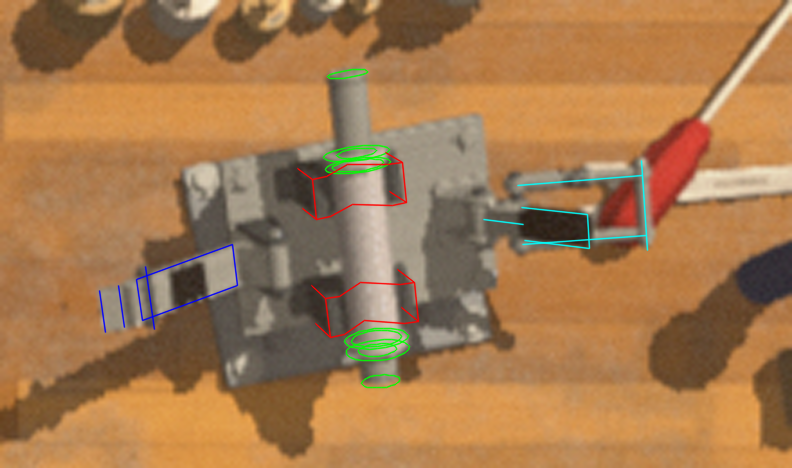

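View pics/ov_side0.png

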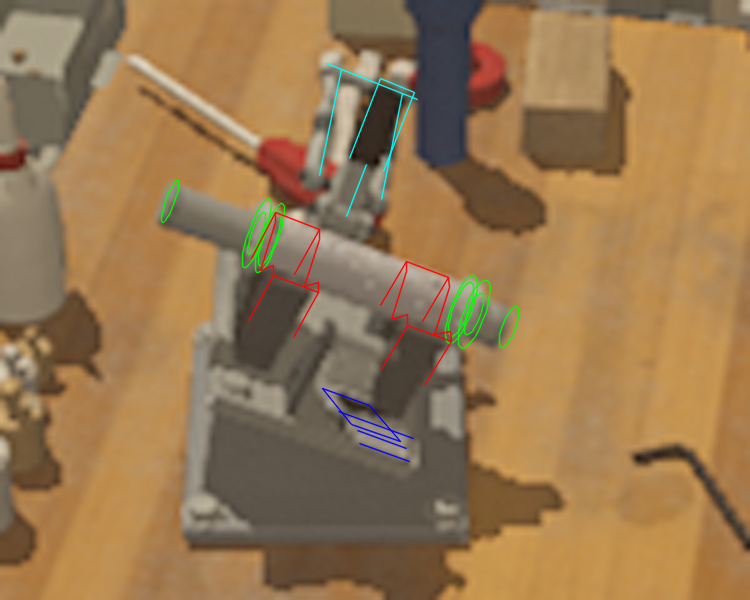

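```bash
cat > go.py <<'E'
import sys
from h import *
CR=json.load(open('cr.json'))
def pose():
    s=get_state(); return s,np.array(s["eef_pos"]),R.from_euler('xyz',s["ee_rot"])
def tool(psi,tilt=0):  # cradle-frame tool orientation
    return R.from_euler('z',psi)*R.from_euler('x',np.pi+tilt)
def rows(p,psi,gd=0):
    s,q,r=pose(); o,M=cradle(*CR); t=o+M@(np.array(p)*1e-3); rt=R.from_matrix(M)*tool(psi)
    sl=r.inv().apply(t-q)/.5; tu=(r.inv()*rt).as_rotvec()/(2*np.pi)
    print("t",round(s["t"],2),"cradle tcp",((q-o)@M*1e3).round(1),"F",s["force"].round(1),"w",round(s["width"]*1e3,1),"q",s["q"].round(2))
    print("slide",sl.round(4).tolist(),"turn",tu.round(4).tolist(),"rows slide %.1f turn %.1f"%(np.linalg.norm(t-q)/.0417,np.linalg.norm(tu)*360/7.16))
if __name__=="__main__":
    a=[float(eval(v)) for v in sys.argv[1:]]; rows(a[:3],a[3])
E
echo '[0.614,-0.195,0.189]' > cr.json
python3 - <<'E'
from h import *
def tri(a,b):
    M=[];v=[]
    for n,p in(("side",a),("top",b)):
        T=C[n]["pose"];d=np.linalg.inv(C[n]["K"])@[*p,1]; d=T[:3,:3]@(d*[1,-1,-1]); d/=np.linalg.norm(d)
        P=np.eye(3)-np.outer(d,d); M.append(P); v.append(P@T[:3,3])
    x=np.linalg.lstsq(np.vstack(M),np.hstack(v),rcond=None)[0]; return x
c=json.load(open('cr.json')); o,M=cradle(*c)
for nm,a,b in(("blue top",(338,112),(576,216)),("block",(365,130),(585,250)),("bottle",(250,152),(478,125)),("box",(290,75),(500,30))):
    x=tri(a,b); print(nm,x.round(3),((x-o)@M*1e3).round(0))
E
python3 go.py 0 0 150 0
```

```text
blue top [ 0.618 -0.44   0.12 ] [ -31. -241.   34.]
block [ 0.558 -0.491  0.042] [-126. -281.   -7.]
bottle [ 0.809 -0.279  0.082] [ 151. -119.  -93.]
box [ 0.743 -0.199  0.382] [232. -28. 200.]
t 0.1 cradle tcp [-198.   915.8  228.8] F [-0.6  1.3  0.2] w 87.9 q [ 1.6   0.36  0.01 -0.   -1.22 -0.29]
slide [1.1724, 1.4702, -0.0221] turn [0.0157, 0.0683, -0.0696] rows slide 22.5 turn 5.0
```

```bash
R1='x'; python3 -m crank '[{"turn":[0.0157,0.0683,-0.0696],"slide":[0.62,0.78,-0.05],"fingers":-0.18},{"turn":[0.0157,0.0683,-0.0696],"slide":[0.62,0.78,-0.05],"fingers":-0.18},{"turn":[0.0157,0.0683,-0.0696],"slide":[0.62,0.78,-0.05],"fingers":-0.18},{"turn":[0.0157,0.0683,-0.0696],"slide":[0.62,0.78,-0.05],"fingers":-0.18},{"turn":[0.0157,0.0683,-0.0696],"slide":[0.62,0.78,-0.05],"fingers":-0.18}]' 40; python3 go.py 0 0 150 0
```

```text
t: 0.52
eef_pos: [0.2549, 0.4616, 0.2365]
ee_rot: [-3.141, -0.44, 0.195]
force: [0.3, 0.2, 2.0]
width: 0.0597
t 0.52 cradle tcp [-151.   712.4  218.9] F [0.3 0.2 2. ] w 59.7 q [ 1.73 -0.02 -0.72  0.56 -0.93 -0.32]
slide [0.294, 1.4267, 0.1351] turn [-0.0004, -0.0006, 0.0008] rows slide 17.5 turn 0.1
```

```bash
python3 -m crank '[{"turn":[0,0,0],"slide":[0.2,0.97,0.09],"fingers":-0.18},{"turn":[0,0,0],"slide":[0.2,0.97,0.09],"fingers":-0.18},{"turn":[0,0,0],"slide":[0.2,0.97,0.09],"fingers":-0.18},{"turn":[0,0,0],"slide":[0.2,0.97,0.09],"fingers":-0.18},{"turn":[0,0,0],"slide":[0.2,0.97,0.09],"fingers":-0.18}]'; python3 go.py 0 0 150 0
```

```text
t: 0.93
eef_pos: [0.3383, 0.2696, 0.237]
ee_rot: [-3.14, -0.437, 0.189]
force: [1.2, -0.5, 0.2]
width: 0.0361
t 0.93 cradle tcp [-109.3  508.1  199.9] F [ 1.2 -0.5  0.2] w 36.1 q [ 1.5  -0.31 -0.94  0.55 -0.9  -0.08]
slide [0.2182, 1.0166, 0.0979] turn [-0.0003, -0.0001, 0.0001] rows slide 12.5 turn 0.0
```

```bash
python3 -m crank '[{"turn":[0,0,0],"slide":[0.5,0.45,0.09],"fingers":-0.18},{"turn":[0,0,0],"slide":[0.5,0.45,0.09],"fingers":-0.18},{"turn":[0,0,0],"slide":[0.5,0.6,0.09],"fingers":-0.18},{"turn":[0,0,0],"slide":[0.4,0.7,0.05],"fingers":-0.18},{"turn":[0,0,0],"slide":[0.4,0.7,0.05],"fingers":-0.18}]'; python3 go.py 0 0 150 0
```

```text
t: 1.35
eef_pos: [0.4828, 0.1309, 0.2713]
ee_rot: [-3.14, -0.438, 0.188]
force: [0.3, 0.5, -0.4]
width: 0.0362
t 1.35 cradle tcp [ 10.3 344.7 182. ] F [ 0.3  0.5 -0.4] w 36.2 q [ 0.84 -0.25 -0.77  0.4  -0.73  0.66]
slide [-0.0201, 0.6895, 0.0628] turn [-0.0003, -0.0002, -0.0001] rows slide 8.3 turn 0.0
```

```bash
for i in 1 2; do :; done; python3 -m crank '[{"turn":[0,0,0],"slide":[-0.02,0.69,0.06],"fingers":-0.18},{"turn":[0,0,0],"slide":[-0.02,0.69,0.06],"fingers":-0.18},{"turn":[0,0,0],"slide":[-0.02,0.69,0.06],"fingers":-0.18},{"turn":[0,0,0],"slide":[-0.02,0.69,0.06],"fingers":-0.18},{"turn":[0,0,0],"slide":[-0.02,0.69,0.06],"fingers":-0.18}]'; python3 go.py -3 0 120 0
```

```text
t: 1.77
eef_pos: [0.5228, -0.0724, 0.2518]
ee_rot: [-3.14, -0.438, 0.189]
force: [1.1, -0.5, 0.8]
width: 0.0357
t 1.77 cradle tcp [  3.  137.6 163.9] F [ 1.1 -0.5  0.8] w 35.7 q [ 0.25 -0.15 -0.61  0.04 -0.67  1.48]
slide [-0.0121, 0.2753, 0.0873] turn [-0.0003, -0.0003, -0.0001] rows slide 3.5 turn 0.0
```

```bash
python3 -m crank '[{"turn":[0,0,0],"slide":[-0.012,0.275,0.04],"fingers":-0.18},{"turn":[0,0,0],"slide":[-0.012,0.275,0.04],"fingers":-0.18},{"turn":[0,0,0],"slide":[-0.012,0.275,0.087],"fingers":-0.18},{"turn":[0,0,0],"slide":[-0.012,0.275,0.087],"fingers":-0.18},{"turn":[0,0,0],"slide":[-0.012,0.275,0.087],"fingers":-0.18}]'; python3 go.py -3 0 30 0
python3 - <<'E'
from station import *
import cv2
for n in("side","top"): cv2.imwrite(f"pics/{n}1.png",grab_frame(n)[:,:,::-1])
t=cv2.imread("pics/top1.png")[120:300,340:560]; cv2.imwrite("pics/t1z.png",cv2.resize(t,None,fx=3,fy=3,interpolation=cv2.INTER_CUBIC))
t=cv2.imread("pics/side1.png")[80:240,250:400]; cv2.imwrite("pics/s1z.png",cv2.resize(t,None,fx=3.5,fy=3.5,interpolation=cv2.INTER_CUBIC))
E
```

```text
t: 2.18
eef_pos: [0.5615, -0.2063, 0.2057]
ee_rot: [-3.138, -0.432, 0.183]
force: [0.5, 0.9, 0.1]
width: 0.0361
t 2.18 cradle tcp [ -4.8  -1.3 116.7] F [0.5 0.9 0.1] w 36.1 q [-0.12  0.06 -0.42 -0.2  -0.68  2.  ]
slide [0.0044, -0.0024, 0.1734] turn [-0.0002, 0.0007, -0.0009] rows slide 2.1 turn 0.1
```

View pics/t1z.png

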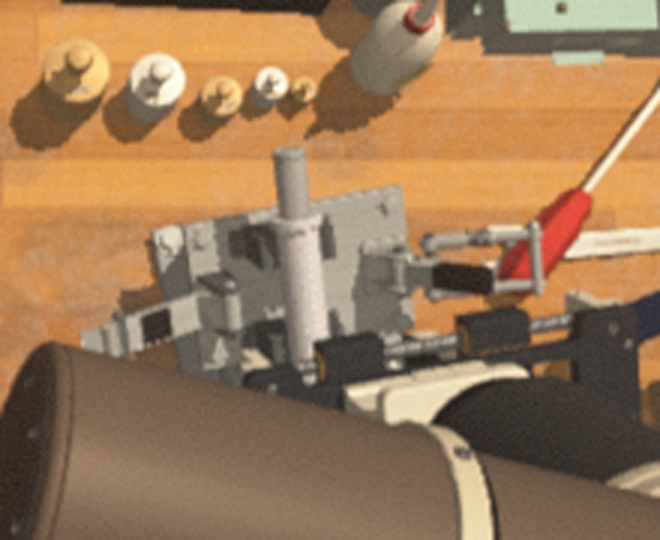

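View pics/s1z.png

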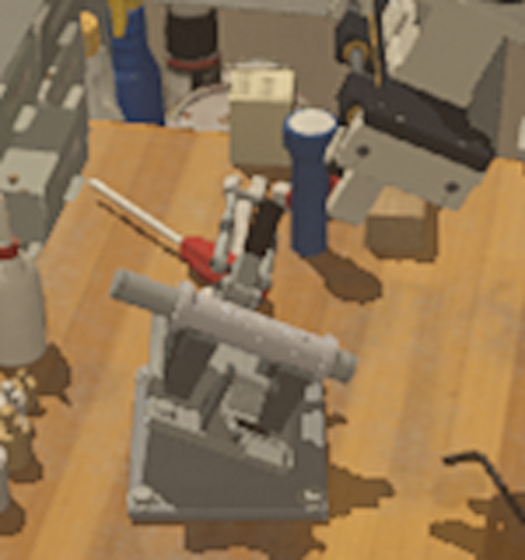

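```bash
python3 - <<'E'
from h import *
from go import pose
s,q,r=pose()
for n in("side","top"):
    im=cv2.imread(f"pics/{n}1.png")
    for k in(1,-1):
        for dz in(0,-.066):
            P=q+r.apply([[ .0095,k*.018,dz],[-.0095,k*.018,dz],[-.0095,k*.039,dz],[.0095,k*.039,dz],[.0095,k*.018,dz]])
            cv2.polylines(im,[proj(n,P).round().astype(int).reshape(-1,1,2)],False,(0,0,255) if dz==0 else (0,255,255),1)
    x0,y0=(300,60) if n=="side" else (400,180)
    cv2.imwrite(f"pics/tool_{n}.png",cv2.resize(im[y0:y0+130,x0:x0+130],None,fx=4,fy=4,interpolation=cv2.INTER_CUBIC))
a=cv2.hconcat([cv2.imread(f"pics/tool_{n}.png") for n in("side","top")]); cv2.imwrite("pics/tool1.png",cv2.resize(a,(800,400)))
E
```

```text
(no output)
```

View pics/tool1.png

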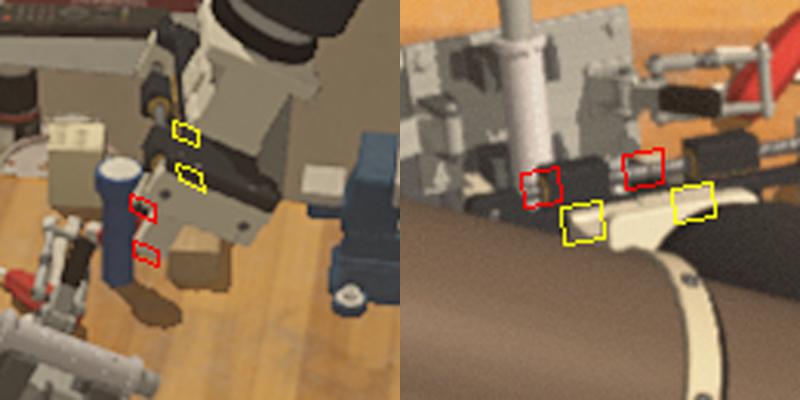

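```bash
python3 - <<'E'
import cv2
t=cv2.imread("pics/side1.png")[60:150,320:420]; cv2.imwrite("pics/s1zz.png",cv2.resize(t,None,fx=6.5,fy=6.5,interpolation=cv2.INTER_CUBIC))
E
```

```text
(no output)
```

View pics/s1zz.png

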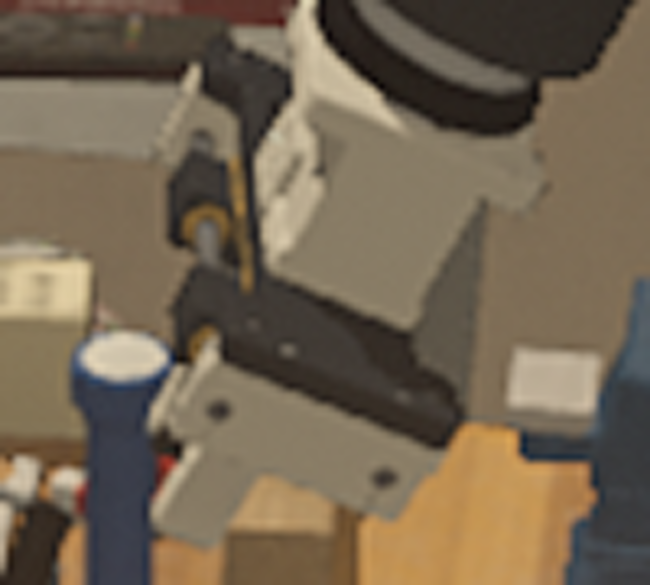

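```bash
python3 -m crank '[{"turn":[0,0,0],"slide":[0.0044,-0.0024,0.06],"fingers":-0.18},{"turn":[0,0,0],"slide":[0.0044,-0.0024,0.12],"fingers":-0.18},{"turn":[0,0,0],"slide":[0.0044,-0.0024,0.18],"fingers":-0.18},{"turn":[0,0,0],"slide":[0.0044,-0.0024,0.18],"fingers":-0.18}]'; python3 go.py -3 0 -16 0
python3 - <<'E'
from station import *
import cv2
n="side"; cv2.imwrite(f"pics/{n}2.png",grab_frame(n)[:,:,::-1])
t=cv2.imread("pics/side2.png")[100:240,250:400]; cv2.imwrite("pics/s2z.png",cv2.resize(t,None,fx=4,fy=4,interpolation=cv2.INTER_CUBIC))
E
```

```text
t: 2.62
eef_pos: [0.5995, -0.1918, 0.1239]
ee_rot: [-3.137, -0.431, 0.188]
force: [-0.9, 0.2, -0.1]
width: 0.0358
t 2.62 cradle tcp [-3.1  5.9 25.7] F [-0.9  0.2 -0.1] w 35.8 q [-0.08  0.21 -0.45 -0.24 -0.51  2.03]
slide [0.0007, 0.0122, 0.0833] turn [-0.0007, 0.0009, -0.0001] rows slide 1.0 turn 0.1
```

View pics/s2z.png

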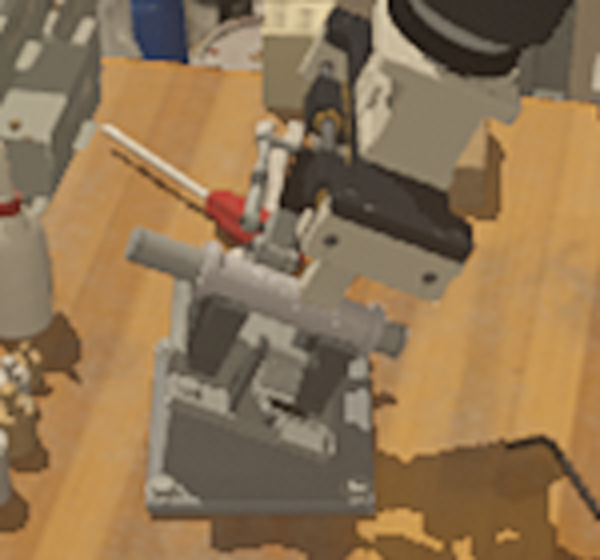

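```bash
python3 -m crank '[{"turn":[0,0,0],"slide":[0,0,0],"fingers":-0.18},{"turn":[0,0,0],"slide":[0,0,0],"fingers":-0.18}]'; python3 go.py -3 0 -16 0
```

```text
t: 2.83
eef_pos: [0.6013, -0.1935, 0.131]
ee_rot: [-3.141, -0.439, 0.19]
force: [1.0, 0.2, 0.4]
width: 0.036
t 2.83 cradle tcp [ 1.2  3.8 31.4] F [1.  0.2 0.4] w 36.0 q [-0.08  0.2  -0.45 -0.24 -0.51  2.03]
slide [-0.0087, 0.0078, 0.0948] turn [-0.0002, -0.0005, 0.0002] rows slide 1.1 turn 0.0
```

```bash
python3 -m crank '[{"turn":[0,0,0],"slide":[-0.0085,0.0078,0],"fingers":-0.18},{"turn":[0,0,0],"slide":[-0.0085,0.0078,0.01],"fingers":-0.18},{"turn":[0,0,0],"slide":[-0.0085,0.0078,0.01],"fingers":-0.18},{"turn":[0,0,0],"slide":[-0.0085,0.0078,0.01],"fingers":-0.18}]'; python3 go.py -3 0 -16 0
```

```text
t: 3.17
eef_pos: [0.5997, -0.1985, 0.1228]
ee_rot: [-3.14, -0.437, 0.188]
force: [-0.6, 0.1, 0.0]
width: 0.0359
t 3.17 cradle tcp [-4.5 -0.7 25.1] F [-0.6  0.1  0. ] w 35.9 q [-0.1   0.21 -0.45 -0.25 -0.5   2.05]
slide [0.0029, -0.0013, 0.0821] turn [-0.0002, -0.0001, -0.0002] rows slide 1.0 turn 0.0
```

```bash
python3 - <<'E'
from station import *
import cv2
for n in("side","top"): cv2.imwrite(f"pics/{n}3.png",grab_frame(n)[:,:,::-1])
t=cv2.imread("pics/side3.png")[140:240,280:380]; a=cv2.resize(t,(400,400),interpolation=cv2.INTER_CUBIC)
t=cv2.imread("pics/top3.png")[160:260,390:490]; b=cv2.resize(t,(400,400),interpolation=cv2.INTER_CUBIC)
cv2.imwrite("pics/z3.png",cv2.hconcat([a,b]))
E
```

```text
(no output)
```

View pics/z3.png

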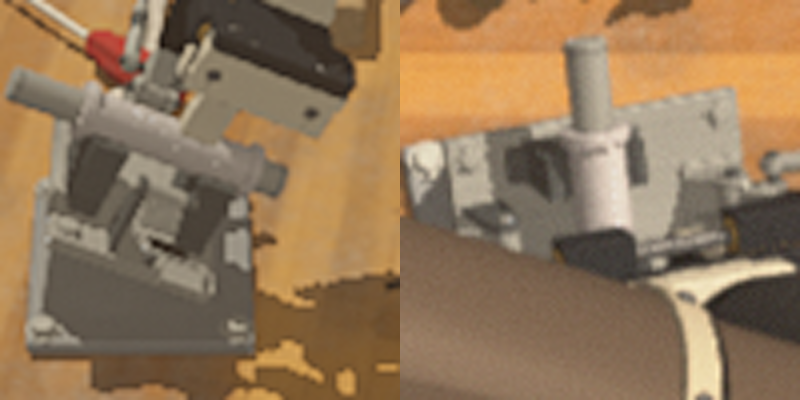

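```bash
python3 -m crank '[{"turn":[0,0,0],"slide":[0.002,-0.001,0.02],"fingers":-0.18},{"turn":[0,0,0],"slide":[0.002,-0.001,0.04],"fingers":-0.18},{"turn":[0,0,0],"slide":[0.002,-0.001,0.06],"fingers":-0.18},{"turn":[0,0,0],"slide":[0.002,-0.001,0.08],"fingers":-0.18},{"turn":[0,0,0],"slide":[0.002,-0.001,0.08],"fingers":-0.18}]'; python3 go.py -3 0 -16 0;
```

```text
t: 3.68
eef_pos: [0.6167, -0.1939, 0.0834]
ee_rot: [-3.138, -0.433, 0.188]
force: [-0.2, 0.5, -0.4]
width: 0.036
t 3.68 cradle tcp [ -5.2   0.6 -18.1] F [-0.2  0.5 -0.4] w 36.0 q [-0.09  0.29 -0.45 -0.28 -0.44  2.08]
slide [0.0045, 0.0012, -0.0043] turn [-0.0004, 0.0005, -0.0002] rows slide 0.1 turn 0.0
```

Close at 45 N.

```bash
python3 -m crank '[{"turn":[0,0,0],"slide":[0.002,0,0],"fingers":-1},{"turn":[0,0,0],"slide":[0.002,0,0],"fingers":-1},{"turn":[0,0,0],"slide":[0.002,0,0],"fingers":-1},{"turn":[0,0,0],"slide":[0.002,0,0],"fingers":-1}]' 45; python3 go.py -3 0 70 0;
```

```text
t: 4.02
eef_pos: [0.6177, -0.1935, 0.0871]
ee_rot: [-3.139, -0.436, 0.188]
force: [-0.5, 4.1, -1.6]
width: 0.0249
t 4.02 cradle tcp [ -2.7   0.7 -15.2] F [-0.5  4.1 -1.6] w 24.9 q [-0.09  0.28 -0.45 -0.28 -0.44  2.07]
slide [-0.0005, 0.0011, -0.1704] turn [-0.0004, 0.0, -0.0001] rows slide 2.0 turn 0.0
```

```bash
python3 -m crank '[{"turn":[0,0,0],"slide":[0,0,-0.02],"fingers":-1},{"turn":[0,0,0],"slide":[0,0,-0.06],"fingers":-1},{"turn":[0,0,0],"slide":[0,0,-0.12],"fingers":-1},{"turn":[0,0,0],"slide":[0,0,-0.18],"fingers":-1},{"turn":[0,0,0],"slide":[0,0,-0.18],"fingers":-1}]'; python3 go.py -3 0 70 "-np.pi*.5";python3 - <<'E'
from station import *
import cv2
for n in("side","top"): cv2.imwrite(f"pics/{n}4.png",grab_frame(n)[:,:,::-1])
t=cv2.imread("pics/side4.png")[100:240,260:400]; a=cv2.resize(t,(400,400),interpolation=cv2.INTER_CUBIC)
t=cv2.imread("pics/top4.png")[130:270,380:520]; b=cv2.resize(t,(400,400),interpolation=cv2.INTER_CUBIC)
cv2.imwrite("pics/z4.png",cv2.hconcat([a,b]))
E
```

```text
t: 4.43
eef_pos: [0.5812, -0.2028, 0.1755]
ee_rot: [3.139, -0.444, 0.19]
force: [1.7, 0.1, -2.0]
width: 0.0252
t 4.43 cradle tcp [ 0.6 -1.5 80.8] F [ 1.7  0.1 -2. ] w 25.2 q [-0.1   0.12 -0.44 -0.22 -0.6   2.02]
slide [-0.0073, -0.0031, 0.0216] turn [-0.0007, -0.0012, 0.2502] rows slide 0.3 turn 12.6
```

View pics/z4.png

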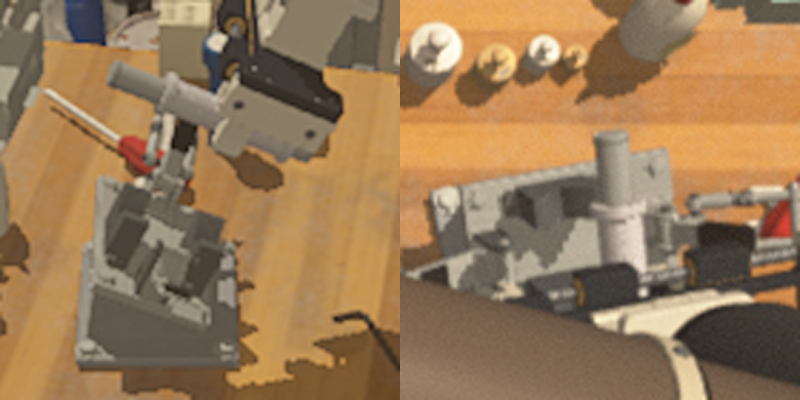

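```bash
A='1'; python3 -m crank '[{"turn":[0,0,0.2],"slide":[-0.005,-0.003,0],"fingers":-1},{"turn":[0,0,0.2],"slide":[-0.005,-0.003,0],"fingers":-1},{"turn":[0,0,0.2],"slide":[-0.005,-0.003,0],"fingers":-1},{"turn":[0,0,0.2],"slide":[-0.005,-0.003,0],"fingers":-1},{"turn":[0,0,0.2],"slide":[-0.005,-0.003,0],"fingers":-1}]'; python3 -m crank '[{"turn":[0,0,0.2],"slide":[0,0,0],"fingers":-1},{"turn":[0,0,0.2],"slide":[0,0,0],"fingers":-1},{"turn":[0,0,0.2],"slide":[0,0,0],"fingers":-1},{"turn":[0,0,0.2],"slide":[0,0,0],"fingers":-1},{"turn":[0,0,0.2],"slide":[0,0,0],"fingers":-1}]';  python3 go.py -3 0 80 "-np.pi"
```

```text
t: 4.95
eef_pos: [0.5775, -0.2003, 0.1661]
ee_rot: [-2.872, -0.345, -0.49]
force: [-0.4, -0.4, -3.5]
width: 0.0251
t: 5.37
eef_pos: [0.5775, -0.2003, 0.166]
ee_rot: [-2.725, -0.128, -1.095]
force: [0.3, 0.2, -2.3]
width: 0.0245
t 5.37 cradle tcp [-6.3  1.7 73.6] F [ 0.3  0.2 -2.3] w 24.5 q [-0.1   0.13 -0.45 -0.22 -0.59  0.76]
slide [0.0052, -0.0053, -0.0128] turn [0.0005, 0.0001, 0.2999] rows slide 0.2 turn 15.1
```

```bash
python3 -m crank '[{"turn":[0,0,0.2],"slide":[0,0,0],"fingers":-1},{"turn":[0,0,0.2],"slide":[0,0,0],"fingers":-1},{"turn":[0,0,0.2],"slide":[0,0,0],"fingers":-1},{"turn":[0,0,0.2],"slide":[0,0,0],"fingers":-1},{"turn":[0,0,0.2],"slide":[0,0,0],"fingers":-1}]'; python3 -m crank '[{"turn":[0,0,0.2],"slide":[0,0,0],"fingers":-1},{"turn":[0,0,0.2],"slide":[0,0,0],"fingers":-1},{"turn":[0,0,0.2],"slide":[0,0,0],"fingers":-1},{"turn":[0,0,0.2],"slide":[0,0,0],"fingers":-1},{"turn":[0,0,0.2],"slide":[0,0,0],"fingers":-1}]';  python3 go.py -3 0 80 "-np.pi"
```

```text
t: 5.78
eef_pos: [0.5775, -0.2003, 0.166]
ee_rot: [-2.726, 0.131, -1.665]
force: [0.5, 0.0, -2.2]
width: 0.0251
t: 6.2
eef_pos: [0.5775, -0.2003, 0.166]
ee_rot: [-2.875, 0.347, -2.271]
force: [-0.5, -0.5, -2.9]
width: 0.0246
t 6.2 cradle tcp [-6.3  1.7 73.6] F [-0.5 -0.5 -2.9] w 24.6 q [-0.1   0.13 -0.45 -0.22 -0.59 -0.49]
slide [-0.0034, -0.0066, -0.0128] turn [0.0004, -0.0002, 0.1009] rows slide 0.2 turn 5.1
```

```bash
python3 -m crank '[{"turn":[0,0,0.101],"slide":[-0.007,-0.009,-0.0128],"fingers":-1},{"turn":[0,0,0.101],"slide":[-0.007,-0.009,-0.0128],"fingers":-1},{"turn":[0,0,0.101],"slide":[-0.007,-0.009,-0.0128],"fingers":-1},{"turn":[0,0,0.101],"slide":[-0.007,-0.009,-0.0128],"fingers":-1},{"turn":[0,0,0.101],"slide":[-0.007,-0.009,-0.0128],"fingers":-1}]'; python3 -m crank '[{"turn":[0,0,0.002],"slide":[0,0,0],"fingers":-1},{"turn":[0,0,0.002],"slide":[0,0,0],"fingers":-1}]';  python3 go.py -1 0 40 "-np.pi"
python3 - <<'E'
from station import *
import cv2
for n in("side","top"): cv2.imwrite(f"pics/{n}5.png",grab_frame(n)[:,:,::-1])
t=cv2.imread("pics/side5.png")[100:240,260:400]; a=cv2.resize(t,(400,400),interpolation=cv2.INTER_CUBIC)
t=cv2.imread("pics/top5.png")[130:270,380:520]; b=cv2.resize(t,(400,400),interpolation=cv2.INTER_CUBIC)
cv2.imwrite("pics/z5.png",cv2.hconcat([a,b]))
E
```

```text
t: 6.62
eef_pos: [0.5801, -0.2014, 0.1742]
ee_rot: [-3.139, 0.435, -2.943]
force: [-0.3, -1.1, -2.4]
width: 0.0247
t: 6.78
eef_pos: [0.5803, -0.2014, 0.1746]
ee_rot: [-3.141, 0.435, -2.946]
force: [0.2, -0.4, -3.4]
width: 0.0247
t 6.78 cradle tcp [-0.4  0.  80.3] F [ 0.2 -0.4 -3.4] w 24.7 q [-0.1   0.12 -0.43 -0.22 -0.61 -1.12]
slide [0.001, -0.0002, 0.0806] turn [0.0003, -0.0002, 0.0009] rows slide 1.0 turn 0.0
```

View pics/z5.png

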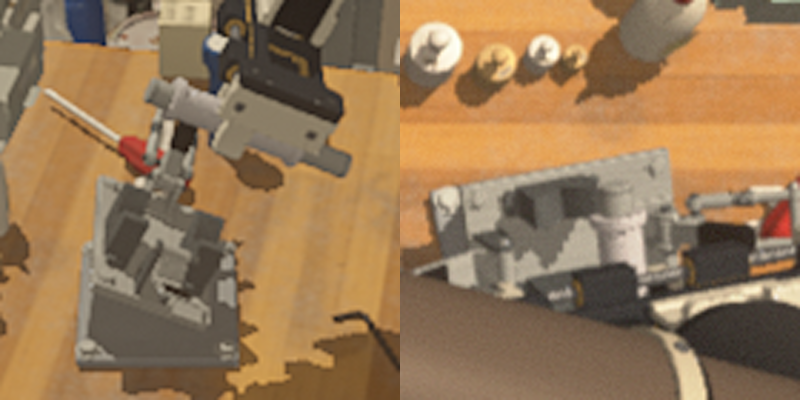

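```bash
python3 - <<'E'
from h import *
c=json.load(open('cr.json'))
for g in (0,):
  for n in("side","top"):
    im=cv2.imread(f"pics/{n}5.png"); L=[l+[0,0,95.5] for l in gaugelines(g,1)]
    draw(n,im,c,[(L,(0,255,0))],(290,110,390,170) if n=="side" else (420,180,480,220),6 if n=="side" else 10,f"pics/g5{n}.png")
a=cv2.imread("pics/g5side.png");b=cv2.imread("pics/g5top.png"); b=b[:360];cv2.imwrite("pics/g5.png",cv2.resize(cv2.vconcat([a,b]),None,fx=.8,fy=.8))
E
```

```text
(no output)
```

View pics/g5.png

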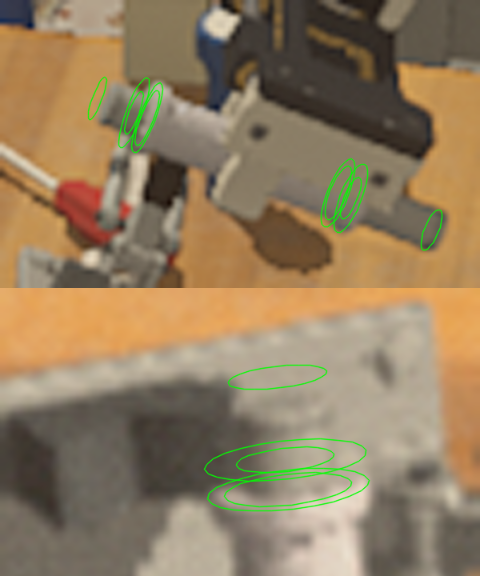

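```bash
python3 -m crank '[{"turn":[0,0,0],"slide":[-0.007,0,0.05],"fingers":-1},{"turn":[0,0,0],"slide":[-0.007,0,0.1],"fingers":-1},{"turn":[0,0,0],"slide":[-0.007,0,0.146],"fingers":-1},{"turn":[0,0,0],"slide":[-0.007,0,0.146],"fingers":-1},{"turn":[0,0,0],"slide":[-0.007,0,0.146],"fingers":-1}]';  python3 go.py 3 0 7 "-np.pi"
cat > snap.py <<'E'
from station import *
import cv2,sys
k=sys.argv[1]
for n in("side","top"): cv2.imwrite(f"pics/{n}{k}.png",grab_frame(n)[:,:,::-1])
t=cv2.imread(f"pics/side{k}.png")[110:240,260:390]; a=cv2.resize(t,(400,400),interpolation=cv2.INTER_CUBIC)
t=cv2.imread(f"pics/top{k}.png")[150:280,360:490]
if len(sys.argv)>2: x=int(sys.argv[2]);y=int(sys.argv[3]); t=cv2.imread(f"pics/top{k}.png")[y:y+130,x:x+130]
b=cv2.resize(t,(400,400),interpolation=cv2.INTER_CUBIC)
cv2.imwrite(f"pics/z{k}.png",cv2.hconcat([a,b]))
E
python3 snap.py 6
```

```text
t: 7.3
eef_pos: [0.6135, -0.1947, 0.1094]
ee_rot: [-3.142, 0.433, -2.947]
force: [0.4, 0.2, -2.1]
width: 0.0249
t 7.3 cradle tcp [2.7 0.3 6.9] F [ 0.4  0.2 -2.1] w 24.9 q [-0.09  0.25 -0.44 -0.25 -0.48 -1.09]
slide [-0.0005, -0.0007, -0.0003] turn [0.0004, -0.0005, 0.0008] rows slide 0.0 turn 0.1
```

View pics/z6.png

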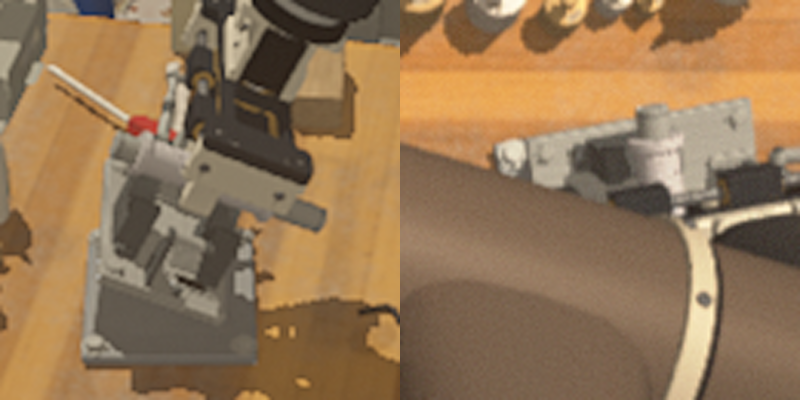

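```bash
python3 - <<'E'
from h import *
c=json.load(open('cr.json'))
im=cv2.imread("pics/side6.png"); L=[l+[0,0,22.1] for l in gaugelines(1,1)]
draw("side",im,c,[(L,(0,255,0)),(blocks(),(0,0,255))],(280,140,380,210),8,"pics/g6.png")
E
```

```text
(no output)
```

View pics/g6.png

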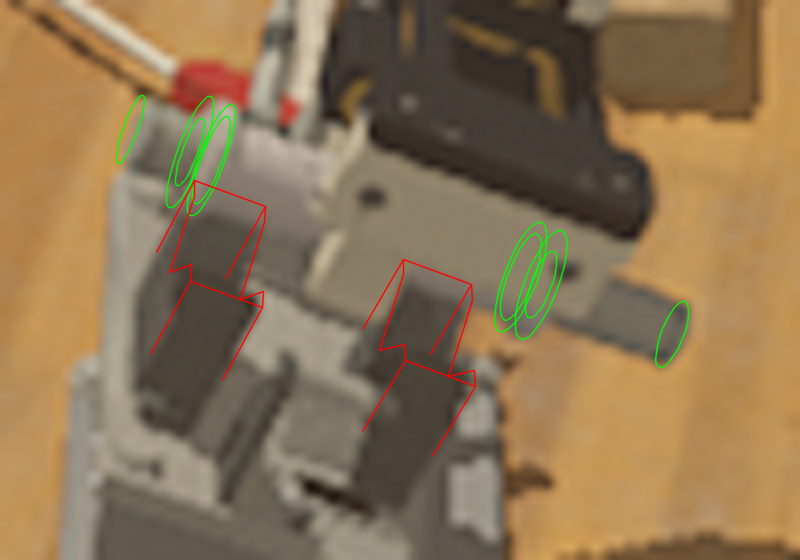

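```bash
python3 -m crank '[{"turn":[0,0,0],"slide":[-0.003,0,0.008],"fingers":-1},{"turn":[0,0,0],"slide":[-0.003,0,0.018],"fingers":-1},{"turn":[0,0,0],"slide":[-0.003,0,0.028],"fingers":-1},{"turn":[0,0,0],"slide":[-0.003,0,0.036],"fingers":-1},{"turn":[0,0,0],"slide":[-0.003,0,0.036],"fingers":-1}]';  python3 go.py 4.2 0.4 -15 "-np.pi"
```

```text
t: 7.82
eef_pos: [0.6229, -0.1931, 0.0945]
ee_rot: [3.141, 0.436, -2.949]
force: [-0.4, 0.1, -3.2]
width: 0.0252
t 7.82 cradle tcp [  5.    0.2 -10.6] F [-0.4  0.1 -3.2] w 25.2 q [-0.08  0.28 -0.43 -0.26 -0.45 -1.08]
slide [0.0017, 0.0003, 0.0087] turn [0.0003, -0.0001, 0.0005] rows slide 0.1 turn 0.0
```

```bash
python3 -m crank '[{"turn":[0,0,0],"slide":[0.001,0,0.004],"fingers":-1},{"turn":[0,0,0],"slide":[0.001,0,0.009],"fingers":-1},{"turn":[0,0,0],"slide":[0.001,0,0.009],"fingers":-1}]';  python3 go.py 4.2 0.4 -15 "-np.pi"
```

```text
t: 8.07
eef_pos: [0.6245, -0.1928, 0.091]
ee_rot: [-3.142, 0.437, -2.949]
force: [-0.7, 0.3, -1.9]
width: 0.0248
t 8.07 cradle tcp [  5.    0.2 -14.5] F [-0.7  0.3 -1.9] w 24.8 q [-0.08  0.28 -0.43 -0.27 -0.45 -1.08]
slide [0.0017, 0.0005, 0.0011] turn [0.0002, 0.0001, 0.0005] rows slide 0.0 turn 0.0
```

```bash
python3 -m crank '[{"turn":[0,0,0],"slide":[0,0,0.002],"fingers":-1},{"turn":[0,0,0],"slide":[0,0,0.004],"fingers":-1},{"turn":[0,0,0],"slide":[0,0,0.004],"fingers":-1}]';  python3 go.py 4.2 0.4 -15 "-np.pi"
```

```text
t: 8.32
eef_pos: [0.6247, -0.1927, 0.0907]
ee_rot: [-3.142, 0.437, -2.948]
force: [-12.0, 3.5, 13.9]
width: 0.025
t 8.32 cradle tcp [  5.1   0.3 -14.9] F [-12.    3.5  13.9] w 25.0 q [-0.08  0.28 -0.43 -0.27 -0.44 -1.08]
slide [0.0018, 0.0003, 0.0003] turn [0.0003, 0.0001, 0.0006] rows slide 0.0 turn 0.0
```

```bash
python3 -m crank '[{"turn":[0,0,0],"slide":[0,0,-0.003],"fingers":-0.18},{"turn":[0,0,0],"slide":[0,0,-0.003],"fingers":-0.18},{"turn":[0,0,0],"slide":[0,0,-0.003],"fingers":-0.18},{"turn":[0,0,0],"slide":[0,0,-0.003],"fingers":-0.18}]';  python3 go.py 4.2 0.4 70 "-np.pi"
```

```text
t: 8.65
eef_pos: [0.6251, -0.193, 0.0909]
ee_rot: [-3.141, 0.438, -2.949]
force: [-0.9, 0.1, 0.6]
width: 0.0355
t 8.65 cradle tcp [  5.5  -0.2 -14.9] F [-0.9  0.1  0.6] w 35.5 q [-0.08  0.28 -0.43 -0.27 -0.44 -1.08]
slide [0.0024, 0.0013, -0.1698] turn [0.0002, 0.0002, 0.0006] rows slide 2.0 turn 0.0
```

```bash
echo '[0.6165,-0.1945,0.189]' > cr.json; python3 -m crank '[{"turn":[0,0,0],"slide":[0,0,-0.05],"fingers":-0.18},{"turn":[0,0,0],"slide":[0,0,-0.11],"fingers":-0.18},{"turn":[0,0,0],"slide":[0,0,-0.17],"fingers":-0.18},{"turn":[0,0,-0.02],"slide":[0,0.05,-0.19],"fingers":0.2},{"turn":[0,0,-0.04],"slide":[0,0.1,-0.19],"fingers":0.2}]';  python3 go.py 0 118 70 "-np.pi/2"
```

```text
t: 9.07
eef_pos: [0.5769, -0.1525, 0.1803]
ee_rot: [-3.021, 0.427, -2.67]
force: [0.7, -0.1, 0.4]
width: 0.0443
t 9.07 cradle tcp [ 5.  48.7 84.1] F [ 0.7 -0.1  0.4] w 44.3 q [ 0.02  0.07 -0.51 -0.14 -0.56 -1.04]
slide [-0.0254, 0.1366, 0.028] turn [-0.0009, 0.0005, -0.2091] rows slide 1.7 turn 10.5
```

```bash
python3 -m crank '[{"turn":[0,0,-0.209],"slide":[-0.025,0.13,0],"fingers":0.2},{"turn":[0,0,-0.209],"slide":[-0.025,0.13,0],"fingers":0.2},{"turn":[0,0,-0.209],"slide":[-0.025,0.13,0],"fingers":0.2},{"turn":[0,0,-0.209],"slide":[-0.025,0.13,0],"fingers":0.2},{"turn":[0,0,-0.209],"slide":[-0.025,0.13,0],"fingers":0.2}]';python3 -m crank '[{"turn":[0,0,-0.11],"slide":[0,0,0],"fingers":0.2},{"turn":[0,0,-0.11],"slide":[0,0,0],"fingers":0.2},{"turn":[0,0,-0.11],"slide":[0,0,0],"fingers":0.2},{"turn":[0,0,-0.11],"slide":[0,0,0],"fingers":0.2},{"turn":[0,0,-0.11],"slide":[0,0,0],"fingers":0.2}]';  python3 go.py 0 118 70 "-np.pi/2"; python3 snap.py 7
```

```text
t: 9.48
eef_pos: [0.5596, -0.0864, 0.1753]
ee_rot: [-2.795, 0.273, -2.018]
force: [0.6, -0.5, -0.4]
width: 0.0528
t: 9.9
eef_pos: [0.5597, -0.0873, 0.175]
ee_rot: [-2.705, 0.027, -1.437]
force: [-0.7, -0.0, -1.1]
width: 0.0529
t 9.9 cradle tcp [ -1.4 116.   81.3] F [-0.7 -0.  -1.1] w 52.9 q [ 0.19  0.01 -0.65 -0.   -0.48 -0.06]
slide [-0.0042, -0.0026, 0.0225] turn [-0.0001, 0.0002, -0.0097] rows slide 0.3 turn 0.5
```

View pics/z7.png

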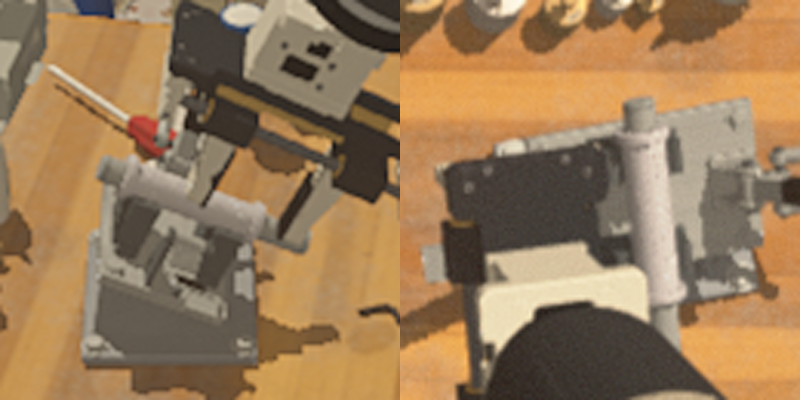

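View pics/side7.png

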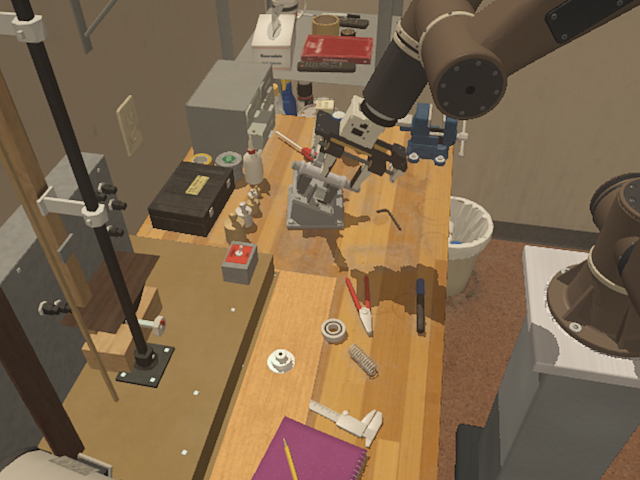

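```bash
python3 - <<'E'
from h import *
im=cv2.imread("pics/side0.png"); o=[]
for th in (0,2.55,2.65):
    c=[.6149,-.195,.189]
    it=[] if th==0 else [(strap(th),(0,0,255))]
    draw("side",im,c,it,(290,180,350,230),6.6,"pics/a.png"); a=cv2.imread("pics/a.png")
    draw("top",cv2.imread("pics/top0.png"),c,it,(360,205,420,255),6.6,"pics/b.png"); o.append(cv2.vconcat([a,cv2.imread("pics/b.png")])[:, :390])
cv2.imwrite("pics/st0.png",cv2.resize(cv2.hconcat(o),None,fx=.68,fy=.68,interpolation=cv2.INTER_AREA))
E
```

```text
(no output)
```

View pics/st0.png

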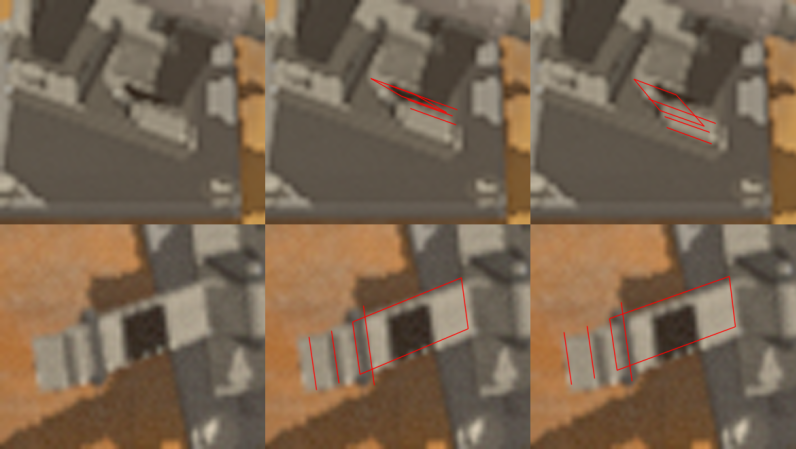

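```bash
python3 - <<'E'
from h import *
for th in(2.6,2.65,2.7): print(th,strap(th)[1][0].round(1),strap(th)[2][0].round(1),strap(th)[3][0].round(1))
E
python3 -m crank '[{"turn":[0,0,-0.01],"slide":[-0.003,-0.0026,0.05],"fingers":0.2},{"turn":[0,0,-0.01],"slide":[-0.003,-0.0026,0.09],"fingers":0.2},{"turn":[0,0,-0.01],"slide":[-0.003,-0.0026,0.09],"fingers":0.2},{"turn":[0,0,-0.01],"slide":[-0.003,-0.0026,0.09],"fingers":0.2}]'; python3 go.py 0 118 -2 "-np.pi/2"; python3 snap.py 8 340 170
```

```text
2.6 [-17.5 117.9  14.2] [-11.5 133.8  20.8] [-11.5 143.9  23.4]
2.65 [-17.5 118.7  10.6] [-11.5 134.9  16.4] [-11.5 145.1  18.5]
2.7 [-17.5 119.4   6.9] [-11.5 135.8  11.9] [-11.5 146.1  13.5]
t: 10.33
eef_pos: [0.5786, -0.0821, 0.1336]
ee_rot: [-2.708, 0.005, -1.389]
force: [-0.8, 0.5, 0.5]
width: 0.0528
t 10.33 cradle tcp [ -1.2 117.5  35.5] F [-0.8  0.5  0.5] w 52.8 q [ 0.19  0.1  -0.67  0.   -0.37 -0.01]
slide [-0.001, -0.0026, 0.075] turn [0.0004, 0.0002, -0.0013] rows slide 0.9 turn 0.1
```

View pics/z8.png

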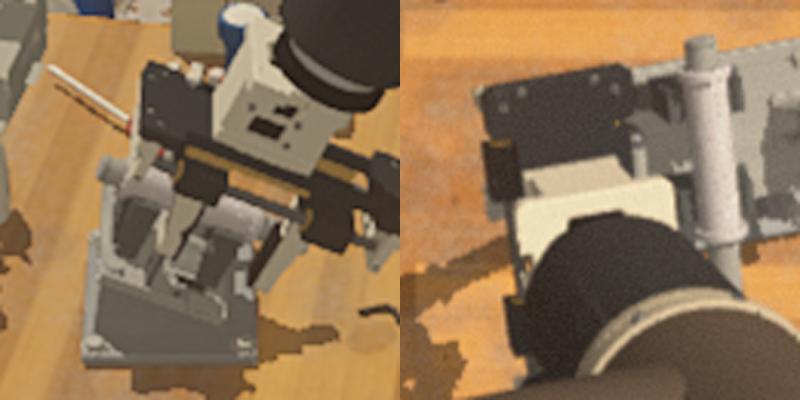

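```bash
python3 -m crank '[{"turn":[0,0,0],"slide":[-0.001,-0.0026,0.025],"fingers":0.2},{"turn":[0,0,0],"slide":[-0.001,-0.0026,0.05],"fingers":0.2},{"turn":[0,0,0],"slide":[-0.001,-0.0026,0.075],"fingers":0.2},{"turn":[0,0,0],"slide":[-0.001,-0.0026,0.075],"fingers":0.2},{"turn":[0,0,0],"slide":[-0.001,-0.0026,0.075],"fingers":0.2}]'; python3 go.py 0 118 -2 "-np.pi/2"; python3 snap.py 9 340 170
```

```text
t: 10.85
eef_pos: [0.5957, -0.0784, 0.1019]
ee_rot: [-2.705, 0.004, -1.386]
force: [0.1, -0.5, 0.4]
width: 0.0523
t 10.85 cradle tcp [  1.2 117.9  -0.7] F [ 0.1 -0.5  0.4] w 52.3 q [ 0.19  0.17 -0.68  0.   -0.29 -0.01]
slide [-0.0001, 0.0024, 0.0027] turn [-0.0001, 0.0002, -0.0009] rows slide 0.0 turn 0.0
```

View pics/z9.png

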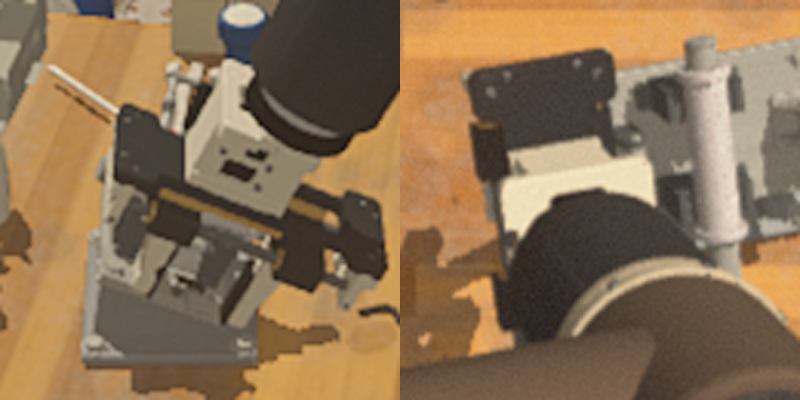

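```bash
python3 -m crank '[{"turn":[0,0,0],"slide":[0,0,0],"fingers":-1},{"turn":[0,0,0],"slide":[0,0,0],"fingers":-1},{"turn":[0,0,0],"slide":[0,0,0],"fingers":-1},{"turn":[0,0,0],"slide":[0,0,0],"fingers":-1},{"turn":[0,0,0],"slide":[0,0,0],"fingers":-1}]' 20; python3 go.py 0 118 -2 "-np.pi/2"
```

```text
t: 11.37
eef_pos: [0.5931, -0.0789, 0.1003]
ee_rot: [-2.709, 0.004, -1.386]
force: [-8.6, -0.5, 5.3]
width: 0.0324
t 11.37 cradle tcp [ -1.9 117.9  -1. ] F [-8.6 -0.5  5.3] w 32.4 q [ 0.19  0.17 -0.68  0.   -0.29 -0.01]
slide [-0.0001, -0.0037, 0.002] turn [0.0006, 0.0002, -0.0009] rows slide 0.1 turn 0.1
```

```bash
python3 -m crank '[{"turn":[0,0,0],"slide":[0,0.004,0],"fingers":-1},{"turn":[0,0,0],"slide":[0,0.004,0],"fingers":-1},{"turn":[0,0,0],"slide":[0,0.004,0],"fingers":-1}]'; python3 go.py -2 118 -2 "-np.pi/2"; python3 snap.py 10 340 170
```

```text
t: 11.62
eef_pos: [0.593, -0.0789, 0.1004]
ee_rot: [-2.706, 0.003, -1.386]
force: [-6.5, -0.1, 4.8]
width: 0.0325
t 11.62 cradle tcp [ -1.9 117.9  -0.9] F [-6.5 -0.1  4.8] w 32.5 q [ 0.19  0.17 -0.68  0.   -0.28 -0.01]
slide [-0.0001, 0.0002, 0.0022] turn [0.0001, 0.0002, -0.0008] rows slide 0.0 turn 0.0
```

```bash
python3 - <<'E'
import cv2
t=cv2.imread("pics/side10.png")[170:230,280:360]; cv2.imwrite("pics/z10b.png",cv2.resize(t,None,fx=9,fy=9,interpolation=cv2.INTER_CUBIC))
E
```

```text
(no output)
```

View pics/z10b.png

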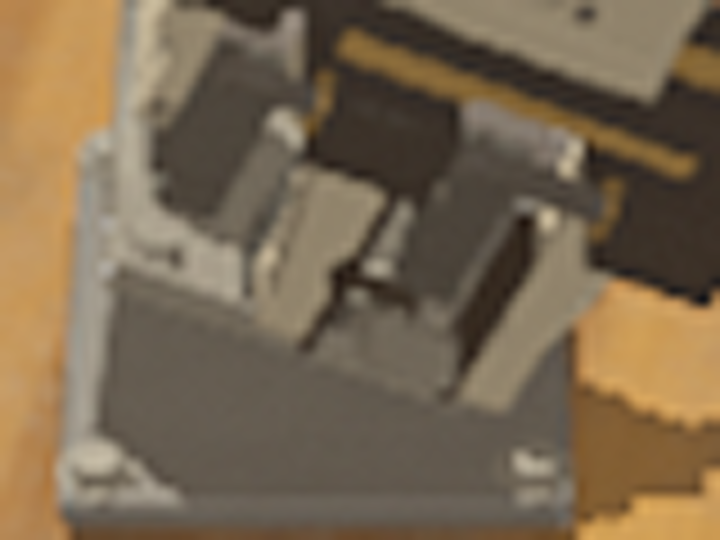

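```bash
python3 - <<'E'
from h import *
def P(th): return rotx([[0,-25,17.5]],H,-th)[0]
ths=[2.67,2.57,2.45,2.3,2.15,2.0]; 
for call in ([2.67,2.57,2.45,2.3,2.15,2.0],[2.0,1.8,1.6,1.4,1.2,1.0],[1.0,.85,.7,.55,.4,.3],[.3,.2,.12,.05,0,0]):
    p0=P(call[0]); print([( round(-(P(t)-p0)[1]/500,4), round(-(P(t)-p0)[2]/500,4)) for t in call[1:]], P(call[-1]).round(1))
E
```

```text
[(np.float64(0.0033), np.float64(-0.0144)), (np.float64(0.0092), np.float64(-0.0312)), (np.float64(0.0194), np.float64(-0.051)), (np.float64(0.0323), np.float64(-0.0691)), (np.float64(0.0478), np.float64(-0.085))] [ 0.  95.1 51.6]
[(np.float64(0.0241), np.float64(-0.0173)), (np.float64(0.0511), np.float64(-0.0295)), (np.float64(0.08), np.float64(-0.036)), (np.float64(0.1096), np.float64(-0.0367)), (np.float64(0.1387), np.float64(-0.0315))] [ 0.  25.7 67.4]
[(np.float64(0.0209), np.float64(0.0077)), (np.float64(0.0404), np.float64(0.0184)), (np.float64(0.058), np.float64(0.0318)), (np.float64(0.0735), np.float64(0.0478)), (np.float64(0.0824), np.float64(0.0597))] [  0.  -15.5  37.5]
[(np.float64(0.0077), np.float64(0.0127)), (np.float64(0.0129), np.float64(0.0234)), (np.float64(0.0167), np.float64(0.033)), (np.float64(0.019), np.float64(0.04)), (np.float64(0.019), np.float64(0.04))] [  0.  -25.   17.5]
```

```bash
python3 -m crank '[{"turn":[0,0,0],"slide":[0.0033,0.002,-0.0144],"fingers":-1},{"turn":[0,0,0],"slide":[0.0092,0.002,-0.0312],"fingers":-1},{"turn":[0,0,0],"slide":[0.0194,0.002,-0.051],"fingers":-1}]'; python3 go.py -2 100 30 "-np.pi/2"; python3 snap.py 11 340 170
```

```text
t: 11.97
eef_pos: [0.584, -0.09, 0.1236]
ee_rot: [-2.705, 0.004, -1.384]
force: [1.0, -1.6, -3.8]
width: 0.0325
t 11.97 cradle tcp [ -2.  108.8  24.7] F [ 1.  -1.6 -3.8] w 32.5 q [ 0.17  0.12 -0.66 -0.03 -0.36  0.04]
slide [0.0175, -0.0, -0.0106] turn [-0.0, 0.0003, -0.0006] rows slide 0.2 turn 0.0
```

View pics/z11.png

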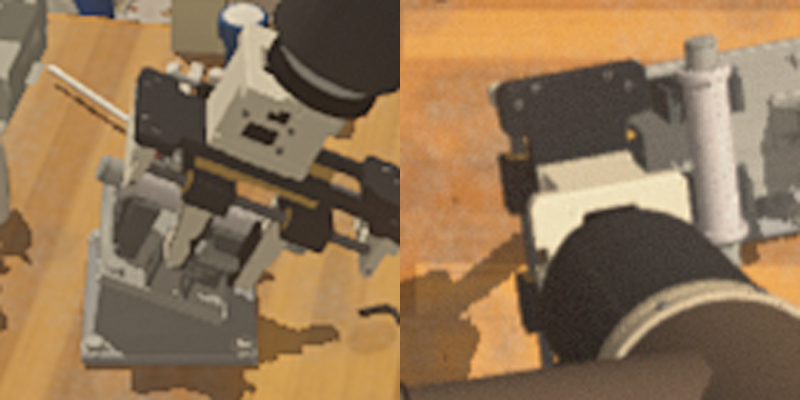

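```bash
python3 -m crank '[{"turn":[0,0,0],"slide":[0.0129,0,-0.0181],"fingers":-1},{"turn":[0,0,0],"slide":[0.0284,0,-0.034],"fingers":-1},{"turn":[0,0,0],"slide":[0.0525,0,-0.0513],"fingers":-1},{"turn":[0,0,0],"slide":[0.0795,0,-0.0635],"fingers":-1},{"turn":[0,0,0],"slide":[0.1084,0,-0.07],"fingers":-1}]'; python3 go.py -2 100 30 "-np.pi/2"; python3 snap.py 12 340 170
```

```text
t: 12.48
eef_pos: [0.5797, -0.1465, 0.1562]
ee_rot: [-2.703, 0.003, -1.384]
force: [-3.3, 1.1, 0.8]
width: 0.0325
t 12.48 cradle tcp [-1.7 54.  60.6] F [-3.3  1.1  0.8] w 32.5 q [ 0.03  0.1  -0.54 -0.14 -0.5   0.27]
slide [-0.0918, 0.001, 0.0614] turn [-0.0003, 0.0003, -0.0006] rows slide 1.3 turn 0.0
```

View pics/z12.png

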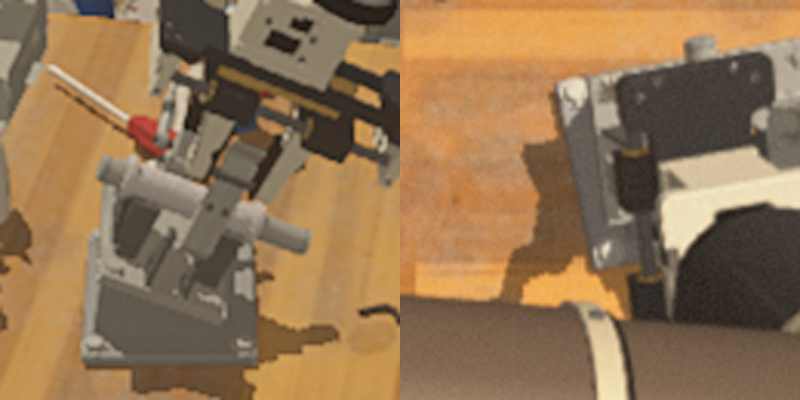

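```bash
python3 -m crank '[{"turn":[0,0,0],"slide":[0.0296,0,-0.0007],"fingers":-1},{"turn":[0,0,0],"slide":[0.0587,0,0.0045],"fingers":-1},{"turn":[0,0,0],"slide":[0.0796,0,0.0122],"fingers":-1},{"turn":[0,0,0],"slide":[0.0991,0,0.0229],"fingers":-1},{"turn":[0,0,0],"slide":[0.1167,0,0.0363],"fingers":-1}]'; python3 go.py -2 -25 8 "-np.pi/2"
```

```text
t: 13.0
eef_pos: [0.5989, -0.2049, 0.1401]
ee_rot: [-2.702, 0.0, -1.386]
force: [-5.5, -7.7, 7.5]
width: 0.0323
t 13.0 cradle tcp [-1.4 -6.9 42.7] F [-5.5 -7.7  7.5] w 32.3 q [-0.11  0.19 -0.43 -0.24 -0.54  0.47]
slide [0.0361, 0.0013, 0.0694] turn [-0.0005, -0.0003, -0.0006] rows slide 0.9 turn 0.0
```

```bash
python3 -m crank '[{"turn":[0,0,0],"slide":[0.0165,0,0.015],"fingers":-1},{"turn":[0,0,0],"slide":[0.0259,0,0.027],"fingers":-1},{"turn":[0,0,0],"slide":[0.034,0,0.0396],"fingers":-1},{"turn":[0,0,0],"slide":[0.0395,0,0.0503],"fingers":-1},{"turn":[0,0,0],"slide":[0.043,0,0.060],"fingers":-1}]'; python3 go.py -2 -25 8 "-np.pi/2"; python3 snap.py 13
```

```text
t: 13.42
eef_pos: [0.6161, -0.2258, 0.1129]
ee_rot: [-2.701, -0.003, -1.387]
force: [-5.8, -23.3, 7.5]
width: 0.0281
t 13.42 cradle tcp [ -1.1 -30.6  12.5] F [ -5.8 -23.3   7.5] w 28.1 q [-0.15  0.26 -0.4  -0.28 -0.51  0.55]
slide [-0.0113, 0.0018, 0.009] turn [-0.0006, -0.0008, -0.0005] rows slide 0.2 turn 0.1
```

View pics/z13.png

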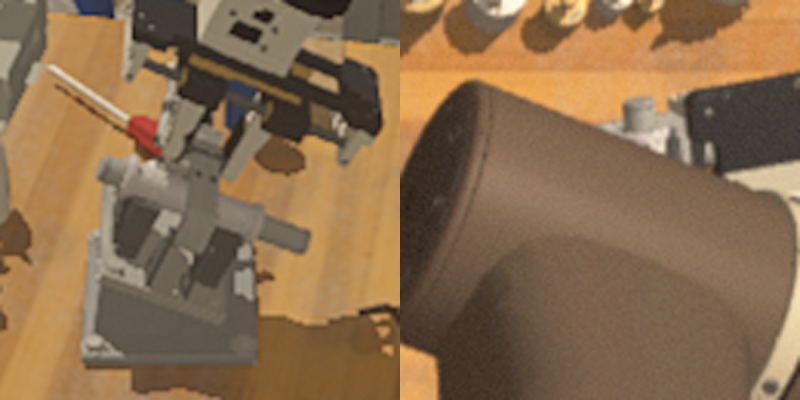

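```bash
python3 -m crank '[{"turn":[0,0,0],"slide":[0,0,0],"fingers":0.2},{"turn":[0,0,0],"slide":[0,0,0],"fingers":0.2},{"turn":[0,0,0],"slide":[0,0,-0.02],"fingers":0.2},{"turn":[0,0,0],"slide":[0,0,-0.08],"fingers":0.2},{"turn":[0,0,0],"slide":[0,0,-0.12],"fingers":0.2}]'; python3 go.py -2 -25 8 "-np.pi/2"; python3 snap.py 14
```

```text
t: 13.93
eef_pos: [0.5894, -0.2267, 0.1665]
ee_rot: [-2.705, 0.002, -1.386]
force: [0.7, 0.9, 1.2]
width: 0.0497
t 13.93 cradle tcp [ -2.3 -26.5  72.3] F [0.7 0.9 1.2] w 49.7 q [-0.16  0.16 -0.39 -0.25 -0.62  0.52]
slide [-0.003, -0.0006, 0.1285] turn [-0.0001, 0.0001, -0.0008] rows slide 1.5 turn 0.0
```

View pics/z14.png

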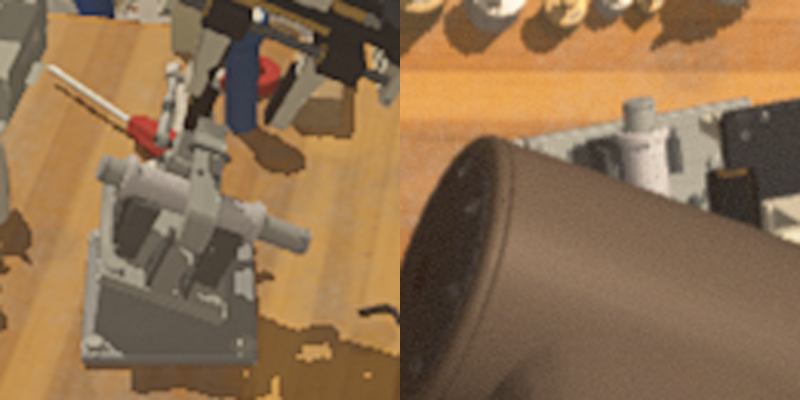

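```bash
python3 - <<'E'
from h import *
im=cv2.imread("pics/side14.png"); o=[]
for th in (0,.15,.3):
    c=[.6149,-.195,.189]
    draw("side",im,c,[(strap(th),(0,0,255)),(strap(th)[1:2],(0,255,0))],(300,140,350,210),5.3,"pics/a.png"); o.append(cv2.imread("pics/a.png"))
draw("side",im,c,[],(300,140,350,210),5.3,"pics/a.png"); o.insert(0,cv2.imread("pics/a.png"))
cv2.imwrite("pics/st1.png",cv2.hconcat(o)[:, :])
print(cv2.imread("pics/st1.png").shape)
E
```

```text
(371, 1060, 3)
```

```bash
python3 -c "
import cv2;a=cv2.imread('pics/st1.png');cv2.imwrite('pics/st1s.png',cv2.resize(a,(800,int(a.shape[0]*800/a.shape[1]))))"
```

```text
(no output)
```

View pics/st1s.png

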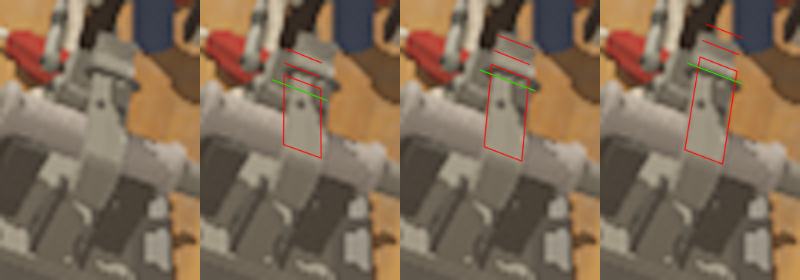

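```bash
python3 -m crank '[{"turn":[0,0,0],"slide":[-0.015,0,0],"fingers":-1},{"turn":[0,0,0],"slide":[-0.025,0,0],"fingers":-1},{"turn":[0,0,0],"slide":[-0.025,-0.002,0],"fingers":-1},{"turn":[0,0,0],"slide":[-0.025,-0.002,0.03],"fingers":-1},{"turn":[0,0,0],"slide":[-0.025,-0.002,0.055],"fingers":-1}]'; python3 go.py -1 -13 22 "-np.pi/2"
```

```text
t: 14.45
eef_pos: [0.6, -0.2107, 0.1401]
ee_rot: [-2.705, 0.003, -1.385]
force: [0.7, 0.0, 0.2]
width: 0.0246
t 14.45 cradle tcp [ -1.4 -12.8  42.7] F [0.7 0.  0.2] w 24.6 q [-0.12  0.2  -0.42 -0.25 -0.55  0.5 ]
slide [0.0004, -0.0007, 0.0413] turn [-0.0001, 0.0003, -0.0006] rows slide 0.5 turn 0.0
```

```bash
python3 -m crank '[{"turn":[0,0,0],"slide":[0,0,0],"fingers":-1},{"turn":[0,0,0],"slide":[0,0,0.01],"fingers":-1},{"turn":[0,0,0],"slide":[0,0,0.02],"fingers":-1},{"turn":[0,0,0],"slide":[0,0,0.03],"fingers":-1},{"turn":[0,0,0],"slide":[0,0,0.036],"fingers":-1}]'; python3 go.py -1 -13 20 "-np.pi/2"
```

```text
t: 14.87
eef_pos: [0.6071, -0.2098, 0.1238]
ee_rot: [-2.705, 0.003, -1.385]
force: [1.3, 1.1, 0.2]
width: 0.0001
t 14.87 cradle tcp [ -1.7 -13.3  24.9] F [1.3 1.1 0.2] w 0.1 q [-0.12  0.23 -0.42 -0.26 -0.52  0.5 ]
slide [-0.0006, -0.0015, 0.0098] turn [-0.0, 0.0002, -0.0008] rows slide 0.1 turn 0.0
```

```bash
python3 -m crank '[{"turn":[0,0,0],"slide":[0,0,0.005],"fingers":-1},{"turn":[0,0,0],"slide":[0,0,0.01],"fingers":-1},{"turn":[0,0,0],"slide":[0,0,0.01],"fingers":-1}]'; python3 go.py -1 -13 18 "-np.pi/2"; python3 -m crank '[{"turn":[0,0,0],"slide":[0,0,-0.03],"fingers":-0.5},{"turn":[0,0,0],"slide":[0,0,-0.08],"fingers":0.3},{"turn":[0,0,0],"slide":[0.05,0,-0.12],"fingers":0.5},{"turn":[0,0,0],"slide":[0.12,0,-0.12],"fingers":0.5},{"turn":[0,0,0],"slide":[0.2,0,-0.1],"fingers":0.5}]';python3 snap.py 15
```

```text
t: 15.12
eef_pos: [0.609, -0.2097, 0.1203]
ee_rot: [-2.705, 0.003, -1.385]
force: [-4.7, 0.4, 7.2]
width: 0.0006
t 15.12 cradle tcp [ -1.5 -13.5  20.9] F [-4.7  0.4  7.2] w 0.6 q [-0.12  0.23 -0.42 -0.27 -0.52  0.51]
slide [-0.001, -0.0011, 0.0058] turn [-0.0001, 0.0002, -0.0007] rows slide 0.1 turn 0.0
t: 15.53
eef_pos: [0.6082, -0.3125, 0.17]
ee_rot: [-2.698, -0.001, -1.383]
force: [1.6, 0.9, 0.1]
width: 0.028
```

```bash
python3 - <<'E'
from h import *
o=[];c=[.6149,-.195,.189]
for n,roi in(("side",(290,100,360,210)),("top",(400,150,530,270))):
  im=cv2.imread(f"pics/{n}15.png")
  for th in (None,0):
    it=[] if th is None else [(strap(th),(0,0,255)),(strap(th)[1:2],(0,255,0)),(lever(.53,.62),(255,255,0)),(gaugelines(-3,1),(0,255,0))]
    draw(n,im,c,it,roi,400/(roi[3]-roi[1]),"pics/a.png"); o.append(cv2.resize(cv2.imread("pics/a.png"),None,fx=1,fy=1)[:400])
h=min(a.shape[0] for a in o); im=cv2.hconcat([a[:h] for a in o]);print(im.shape); cv2.imwrite("pics/st2.png",cv2.resize(im,(800,int(h*800/im.shape[1]))))
cv2.imwrite("pics/st2s.png",cv2.hconcat([a[:h] for a in o[:2]]))
E
python3 go.py 0 -145 9 "-np.pi/2"
```

```text
(400, 1376, 3)
t 15.63 cradle tcp [  -2.7 -118.    69.3] F [-0.8  0.4 -0.7] w 36.3 q [-0.33  0.27 -0.23 -0.32 -0.72  0.72]
slide [0.054, -0.0058, 0.1206] turn [0.0, -0.0001, -0.0012] rows slide 1.6 turn 0.1
```

View pics/st2s.png

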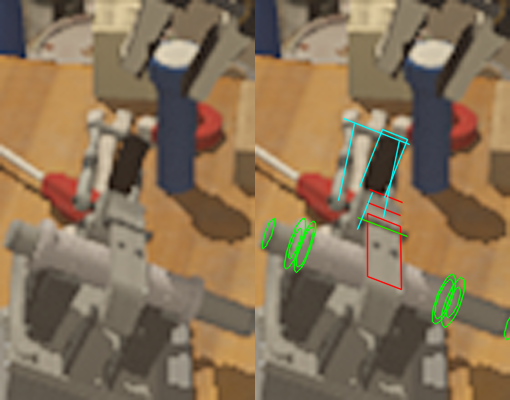

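View pics/st2.png

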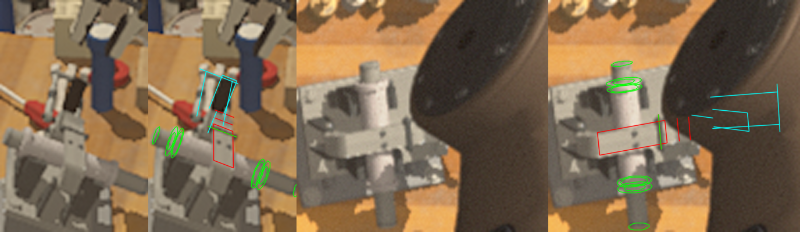

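```bash
python3 -m crank '[{"turn":[0,0,-0.001],"slide":[0.03,-0.002,0],"fingers":0.5},{"turn":[0,0,-0.001],"slide":[0.054,-0.002,0.02],"fingers":0.5},{"turn":[0,0,-0.001],"slide":[0.054,-0.002,0.06],"fingers":0.5},{"turn":[0,0,-0.001],"slide":[0.054,-0.002,0.06],"fingers":0.5},{"turn":[0,0,-0.001],"slide":[0.054,-0.002,0.06],"fingers":0.5}]'; python3 go.py -2 -145 -1 "-np.pi/2";python3 snap.py 16 420 140
```

```text
t: 16.05
eef_pos: [0.6244, -0.3353, 0.1366]
ee_rot: [-2.707, 0.002, -1.38]
force: [-0.3, 0.1, 0.9]
width: 0.0646
t 16.05 cradle tcp [  -2.3 -139.8   39.2] F [-0.3  0.1  0.9] w 64.6 q [-0.36  0.33 -0.19 -0.35 -0.7   0.77]
slide [0.0106, -0.0008, 0.0804] turn [0.0003, 0.0004, 0.0001] rows slide 1.0 turn 0.0
```

View pics/z16.png

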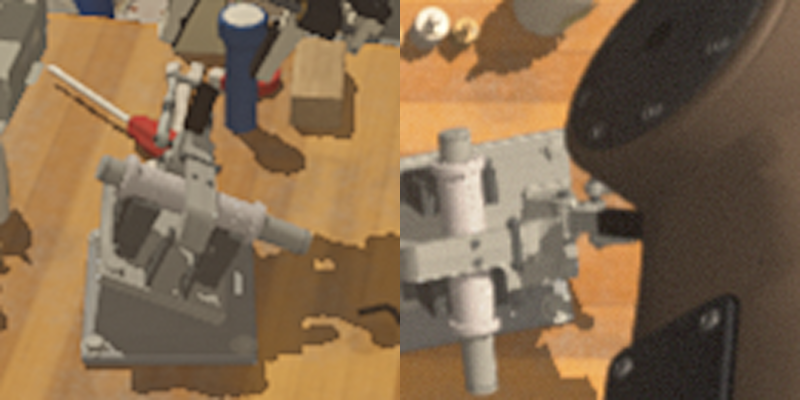

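```bash
cat > tooldraw.py <<'E'
from h import *
from go import pose
import sys
k=sys.argv[1]; x0,y0,w,f=[float(v) for v in sys.argv[2:6]]; x0=int(x0);y0=int(y0);w=int(w)
s,q,r=pose(); hw=s["width"]/2
im=cv2.imread(f"pics/side{k}.png")
raw=cv2.resize(im[y0:y0+w,x0:x0+w],(400,400),interpolation=cv2.INTER_CUBIC)
big=raw.copy()
for kk in(1,-1):
    for dz in(0,-.019):
        P=q+r.apply([[ .0095,kk*hw,dz],[-.0095,kk*hw,dz],[-.0095,kk*(hw+.021),dz],[.0095,kk*(hw+.021),dz],[.0095,kk*hw,dz]])
        p=((proj("side",P)-[x0,y0]+.5)*400/w).astype(int); cv2.polylines(big,[p.reshape(-1,1,2)],False,(0,0,255) if dz==0 else (0,255,255),1)
cv2.imwrite(f"pics/td{k}.png",cv2.hconcat([raw,big]))
E
python3 tooldraw.py 16 290 90 90 1
```

```text
(no output)
```

View pics/td16.png

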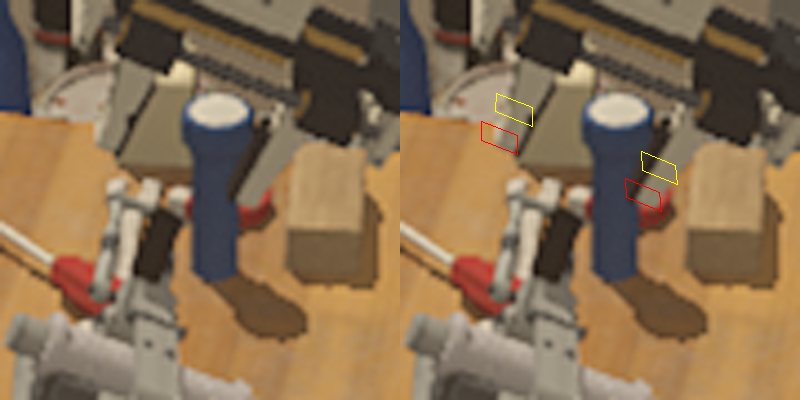

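```bash
python3 - <<'E'
from h import *
def onz(n,p,z):
    T=C[n]["pose"];d=np.linalg.inv(C[n]["K"])@[*p,1]; d=T[:3,:3]@(d*[1,-1,-1]); o=T[:3,3]; return o+d*(z-o[2])/d[2]
b=onz("side",(338.5,151),0); print(b, proj("top",b))
for z in(.08,.1,.12,.14,.16):
    print(z,onz("side",(339,114),z).round(3),onz("top",(576,216),z).round(3))
E
python3 - <<'E'
import cv2
t=cv2.imread("pics/top0.png")[170:270,520:620]; cv2.imwrite("pics/blue.png",cv2.resize(t,(500,500),interpolation=cv2.INTER_CUBIC))
E
```

```text
[ 6.15328122e-01 -4.40972342e-01 -1.11022302e-16] [[548.20750467 227.81964218]]
0.08 [ 0.625 -0.497  0.08 ] [ 0.625 -0.46   0.08 ]
0.1 [ 0.62  -0.463  0.1  ] [ 0.621 -0.45   0.1  ]
0.12 [ 0.614 -0.43   0.12 ] [ 0.616 -0.439  0.12 ]
0.14 [ 0.609 -0.397  0.14 ] [ 0.612 -0.429  0.14 ]
0.16 [ 0.604 -0.364  0.16 ] [ 0.608 -0.419  0.16 ]
```

View pics/blue.png

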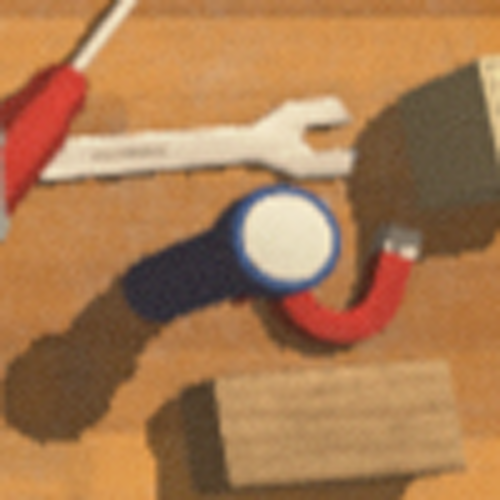

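```bash
python3 -m crank '[{"turn":[0,0,0],"slide":[0.01,-0.001,0.02],"fingers":0.5},{"turn":[0,0,0],"slide":[0.01,-0.001,0.045],"fingers":0.5},{"turn":[0,0,0],"slide":[0.01,-0.001,0.07],"fingers":0.5},{"turn":[0,0,0],"slide":[0.01,-0.001,0.08],"fingers":0.5},{"turn":[0,0,0],"slide":[0.01,-0.001,0.08],"fingers":0.5}]'; python3 go.py -2 -145 -1 "-np.pi/2";python3 snap.py 17 420 140; python3 tooldraw.py 17 290 90 90 1
```

```text
t: 16.57
eef_pos: [0.6426, -0.3365, 0.0992]
ee_rot: [-2.708, 0.003, -1.379]
force: [0.0, 0.3, -0.3]
width: 0.0659
t 16.57 cradle tcp [  -2.1 -144.3   -2.1] F [ 0.   0.3 -0.3] w 65.9 q [-0.35  0.4  -0.18 -0.37 -0.65  0.8 ]
slide [0.0013, -0.0003, -0.0023] turn [0.0004, 0.0006, 0.0002] rows slide 0.0 turn 0.0
```

View pics/td17.png

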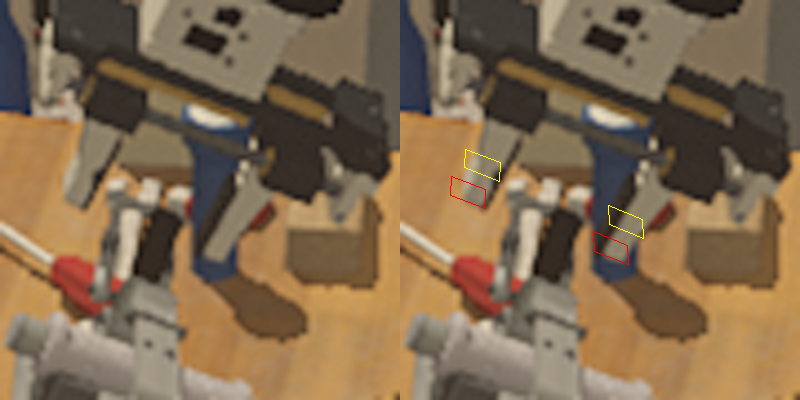

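```bash
python3 - <<'E'
from h import *
def tri(a,b):
    M=[];v=[];ds=[]
    for n,p in(("side",a),("top",b)):
        T=C[n]["pose"];d=np.linalg.inv(C[n]["K"])@[*p,1]; d=T[:3,:3]@(d*[1,-1,-1]); d/=np.linalg.norm(d)
        P=np.eye(3)-np.outer(d,d); M.append(P); v.append(P@T[:3,3])
    A=np.vstack(M);b=np.hstack(v);x=np.linalg.lstsq(A,b,rcond=None)[0]; return x,np.linalg.norm(A@x-b)
o,M=cradle(.6149,-.195,.189)
for a,b in(((317,131.7),(518.1,194.4)),((330.5,132.8),(519,217.5)),((324,132.5),(518.5,206)),((334,138.5),(519,217.5))):
    x,e=tri(a,b); print(((x-o)@M*1e3).round(1),round(e*1e3,1))
im=cv2.imread("pics/side4.png")[110:180,295:365]; a=cv2.resize(im,(400,400),interpolation=cv2.INTER_CUBIC)
im=cv2.imread("pics/side1.png")[110:180,295:365]; b=cv2.resize(im,(400,400),interpolation=cv2.INTER_CUBIC)
cv2.imwrite("pics/bar.png",cv2.hconcat([b,a]))
E
```

```text
[  20.7 -143.6   14.6] 2.8
[ -13.4 -135.6   30.9] 4.6
[   3.  -139.8   22.1] 0.5
[ -24.6 -142.7   14.7] 3.4
```

View pics/bar.png

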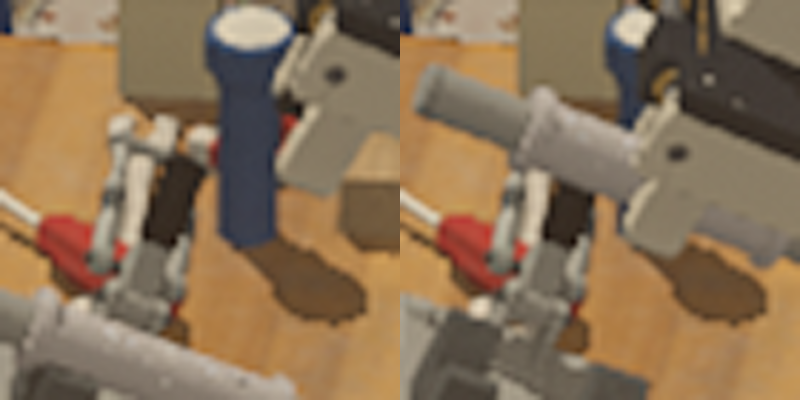

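```bash
python3 -m crank '[{"turn":[0,0,0],"slide":[0,0,0],"fingers":-1},{"turn":[0,0,0],"slide":[0,0,0],"fingers":-1},{"turn":[0,0,0],"slide":[0,0,0],"fingers":-1},{"turn":[0,0,0],"slide":[0,0,0],"fingers":-1},{"turn":[0,0,0],"slide":[0,0,0],"fingers":-1}]' 25; python3 go.py -2 -145 -1 "-np.pi/2";python3 snap.py 18 420 140; python3 tooldraw.py 18 290 90 90 1
```

```text
t: 17.08
eef_pos: [0.6429, -0.3376, 0.1024]
ee_rot: [-2.705, 0.0, -1.38]
force: [-1.7, -1.6, 0.3]
width: 0.0459
t 17.08 cradle tcp [  -0.7 -145.5    0.7] F [-1.7 -1.6  0.3] w 45.9 q [-0.35  0.39 -0.18 -0.37 -0.65  0.8 ]
slide [-0.001, 0.0026, 0.0034] turn [-0.0001, 0.0002, 0.0003] rows slide 0.1 turn 0.0
```

View pics/td18.png

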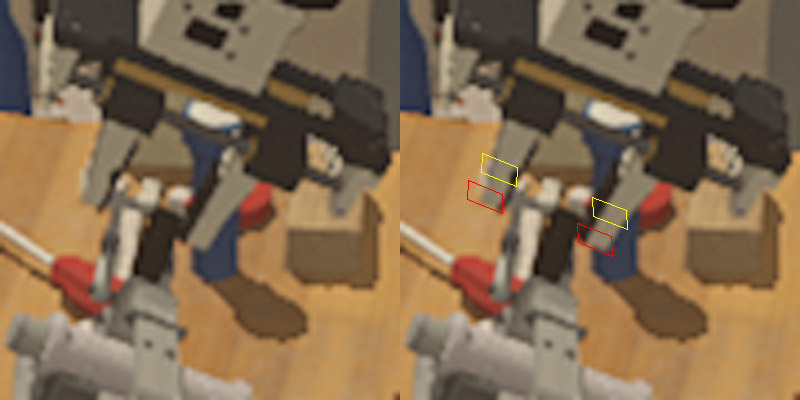

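```bash
python3 - <<'E'
from h import *
pin=leverpts(.53,.62)[1]
B=lambda f: pin+62*ldir(f)
print(pin,B(1.15))
for call in([1.15,.95,.7,.4,.1,-.1],[-.1,-.25,-.4,-.5,-.6,-.65]):
    print([tuple((-(B(f)-B(call[0]))/500).round(4)) for f in call[1:]],B(call[-1]).round(1))
E
```

```text
[-88.54001103 -15.84452279] [-145.13137533    9.48169854]
[(np.float64(-0.0123), np.float64(-0.0215)), (np.float64(-0.0333), np.float64(-0.0442)), (np.float64(-0.0649), np.float64(-0.0636)), (np.float64(-0.1008), np.float64(-0.0727)), (np.float64(-0.1256), np.float64(-0.0727))] [-82.4  45.8]
[(np.float64(-0.0183), np.float64(0.0032)), (np.float64(-0.0359), np.float64(0.0092)), (np.float64(-0.0471), np.float64(0.0146)), (np.float64(-0.0576), np.float64(0.021)), (np.float64(-0.0627), np.float64(0.0247))] [-51.   33.5]
```

```bash
python3 -m crank '[{"turn":[0,0,0],"slide":[-0.0123,0,-0.0215],"fingers":-1},{"turn":[0,0,0],"slide":[-0.0333,0,-0.0442],"fingers":-1},{"turn":[0,0,0],"slide":[-0.0649,0,-0.0636],"fingers":-1}]'; python3 go.py -2 -82 35 "-np.pi/2";python3 snap.py 19 420 140; python3 tooldraw.py 19 290 90 90 1
```

```text
t: 17.43
eef_pos: [0.6236, -0.3091, 0.1313]
ee_rot: [-2.705, -0.0, -1.381]
force: [1.4, 0.8, -4.2]
width: 0.0461
t 17.43 cradle tcp [  -0.8 -113.9   32.7] F [ 1.4  0.8 -4.2] w 46.1 q [-0.31  0.31 -0.24 -0.34 -0.66  0.73]
slide [-0.0637, 0.0024, -0.0046] turn [-0.0001, 0.0, 0.0001] rows slide 0.8 turn 0.0
```

View pics/td19.png

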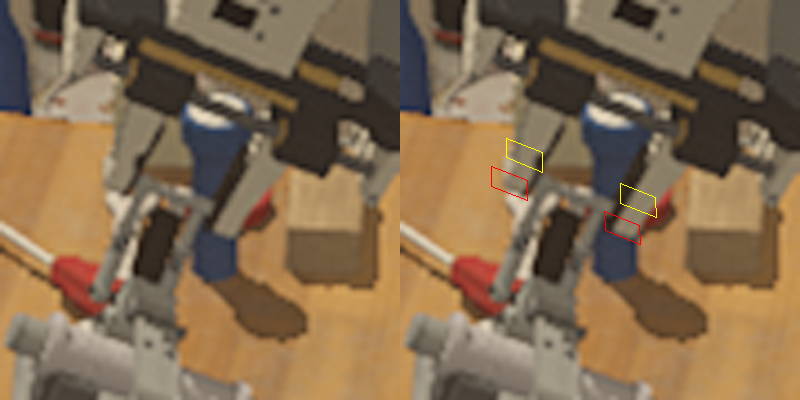

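```bash
python3 -m crank '[{"turn":[0,0,0],"slide":[-0.018,0,-0.006],"fingers":-1},{"turn":[0,0,0],"slide":[-0.0359,0,-0.0091],"fingers":-1},{"turn":[0,0,0],"slide":[-0.0607,0,-0.0091],"fingers":-1},{"turn":[0,0,0],"slide":[-0.079,0,-0.0059],"fingers":-1},{"turn":[0,0,0],"slide":[-0.0966,0,0.0001],"fingers":-1}]'; python3 go.py -2 -51 23 "-np.pi/2";python3 snap.py 20 420 140; python3 tooldraw.py 20 290 90 90 1
```

```text
t: 17.95
eef_pos: [0.6143, -0.2594, 0.1307]
ee_rot: [-2.705, 0.001, -1.379]
force: [-1.3, -1.5, -0.5]
width: 0.0459
t 17.95 cradle tcp [ -0.9 -63.4  32. ] F [-1.3 -1.5 -0.5] w 45.9 q [-0.22  0.26 -0.33 -0.31 -0.6   0.63]
slide [-0.0247, 0.0022, 0.0181] turn [-0.0001, 0.0003, 0.0003] rows slide 0.4 turn 0.0
```

View pics/td20.png

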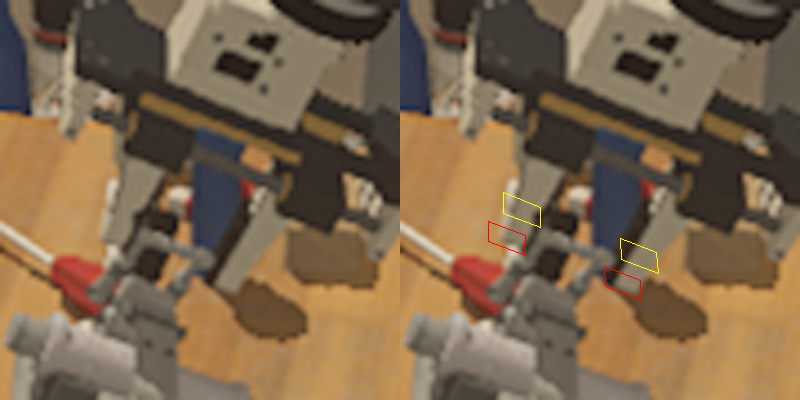

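```bash
python3 -m crank '[{"turn":[0,0,0],"slide":[-0.013,0,0.006],"fingers":-1},{"turn":[0,0,0],"slide":[-0.026,0,0.014],"fingers":-1},{"turn":[0,0,0],"slide":[-0.038,0,0.022],"fingers":-1},{"turn":[0,0,0],"slide":[-0.042,0,0.028],"fingers":-1},{"turn":[0,0,0],"slide":[-0.042,0,0.028],"fingers":-1}]'; python3 go.py -2 -42.4 10.5 "-np.pi/2";python3 snap.py 21 420 140; python3 tooldraw.py 21 290 100 90 1
```

```text
t: 18.47
eef_pos: [0.6163, -0.2379, 0.1172]
ee_rot: [-2.706, 0.001, -1.379]
force: [-2.7, -0.9, -0.3]
width: 0.0462
t 18.47 cradle tcp [ -1.1 -42.6  17.3] F [-2.7 -0.9 -0.3] w 46.2 q [-0.18  0.27 -0.36 -0.3  -0.55  0.59]
slide [-0.0003, 0.0018, 0.0137] turn [0.0001, 0.0004, 0.0003] rows slide 0.2 turn 0.0
```

View pics/td21.png

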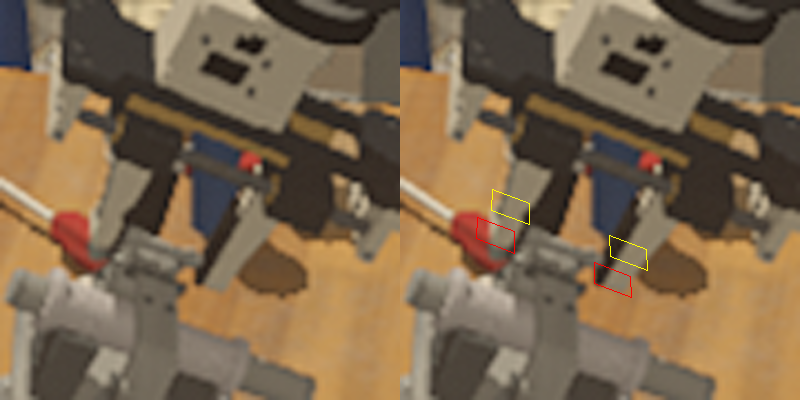

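```bash
python3 -m crank '[{"turn":[0,0,0],"slide":[0,0,0.005],"fingers":-1},{"turn":[0,0,0],"slide":[0,0,0.01],"fingers":-1},{"turn":[0,0,0],"slide":[0,0,0.01],"fingers":-1}]'; python3 go.py -2 -42.4 10.5 "-np.pi/2"
```

```text
t: 18.82
eef_pos: [0.6182, -0.2385, 0.1139]
ee_rot: [-2.705, 0.001, -1.38]
force: [-6.6, 1.5, 6.2]
width: 0.0462
t 18.82 cradle tcp [ -0.9 -43.6  13.6] F [-6.6  1.5  6.2] w 46.2 q [-0.18  0.27 -0.36 -0.3  -0.54  0.6 ]
slide [-0.0024, 0.0021, 0.0062] turn [-0.0, 0.0003, 0.0003] rows slide 0.1 turn 0.0
```

```bash
python3 snap.py 22 420 140; python3 - <<'E'
from h import *
o=[]
c=[.6149,-.195,.189]
im=cv2.imread("pics/side22.png")
for it in([],[(strap(0),(0,0,255)),(lever(.6,-1.5)[:4],(255,255,0)),([np.array([[-24.5,-43,22.5],[24.5,-43,22.5]])],(0,255,0))]):
    draw("side",im,c,it,(295,130,350,185),7.27,"pics/a.png"); o.append(cv2.imread("pics/a.png")[:399,:399])
cv2.imwrite("pics/hk.png",cv2.hconcat(o))
E
```

```text
(no output)
```

View pics/hk.png

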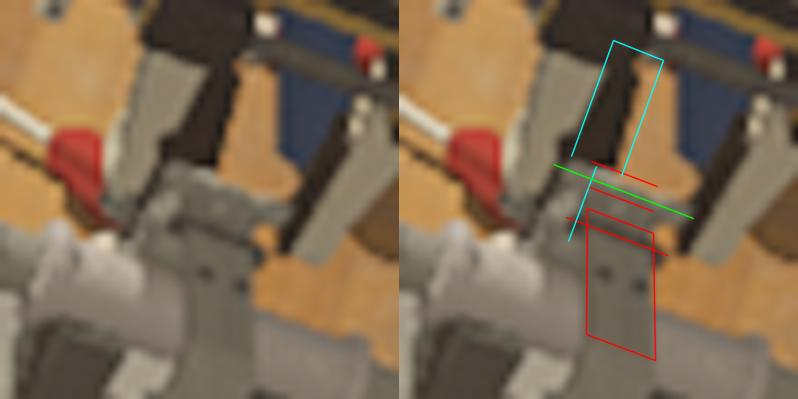

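```bash
python3 -m crank '[{"turn":[0,0,0],"slide":[-0.002,0,0.003],"fingers":-1},{"turn":[0,0,0],"slide":[-0.002,0,0.005],"fingers":-1},{"turn":[0,0,0],"slide":[-0.002,0,0.005],"fingers":-1}]'; python3 go.py -2 -42.4 10.5 "-np.pi/2"
```

```text
t: 19.17
eef_pos: [0.6188, -0.2377, 0.1126]
ee_rot: [-2.704, 0.0, -1.38]
force: [-12.2, 2.2, 13.7]
width: 0.0463
t 19.17 cradle tcp [ -0.8 -42.9  12.1] F [-12.2   2.2  13.7] w 46.3 q [-0.18  0.28 -0.36 -0.3  -0.54  0.6 ]
slide [-0.001, 0.0025, 0.0032] turn [-0.0001, 0.0002, 0.0003] rows slide 0.0 turn 0.0
```

```bash
python3 -m crank '[{"turn":[0,0,0],"slide":[0,0,0],"fingers":0.5},{"turn":[0,0,0],"slide":[0,0,0],"fingers":0.5},{"turn":[0,0,0],"slide":[0,0,0],"fingers":0.5},{"turn":[0,0,0],"slide":[0,0,-0.02],"fingers":0.5},{"turn":[0,0,0],"slide":[0,0,-0.06],"fingers":0.5}]';python3 -m crank '[{"turn":[0,0,0],"slide":[0,0,-0.05],"fingers":0.5},{"turn":[0,0,0],"slide":[0,0,-0.05],"fingers":0.5}]'; python3 go.py -2 -80 40 "-np.pi/2";  python3 snap.py 23 420 140; python3 - <<'E'
from h import *
o=[]
c=[.6149,-.195,.189]
im=cv2.imread("pics/side23.png")
for it in([],[(strap(0),(0,0,255)),(lever(.77,-1.6)[:4],(255,255,0)),([np.array([[-24.5,-42,20],[24.5,-42,20]])],(0,255,0))]):
    draw("side",im,c,it,(295,120,350,175),7.27,"pics/a.png"); o.append(cv2.imread("pics/a.png")[:399,:399])
cv2.imwrite("pics/hk.png",cv2.hconcat(o))
E
```

```text
t: 19.58
eef_pos: [0.6062, -0.2393, 0.1366]
ee_rot: [-2.708, 0.002, -1.38]
force: [0.0, 0.1, -0.6]
width: 0.0651
t: 19.75
eef_pos: [0.5975, -0.2429, 0.1665]
ee_rot: [-2.699, -0.003, -1.379]
force: [0.1, 0.7, 1.4]
width: 0.0655
t 19.75 cradle tcp [  2.1 -43.9  70.2] F [0.1 0.7 1.4] w 65.5 q [-0.19  0.18 -0.36 -0.27 -0.63  0.57]
slide [0.072, 0.0088, 0.0605] turn [-0.0009, -0.0003, 0.0005] rows slide 1.1 turn 0.1
```

View pics/hk.png

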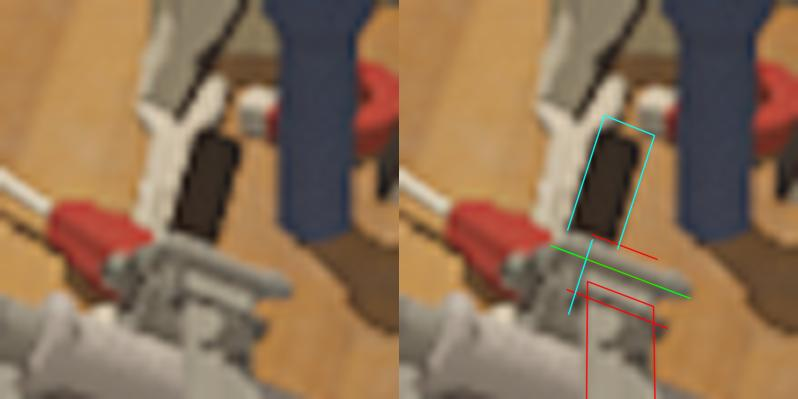

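View pics/z23.png

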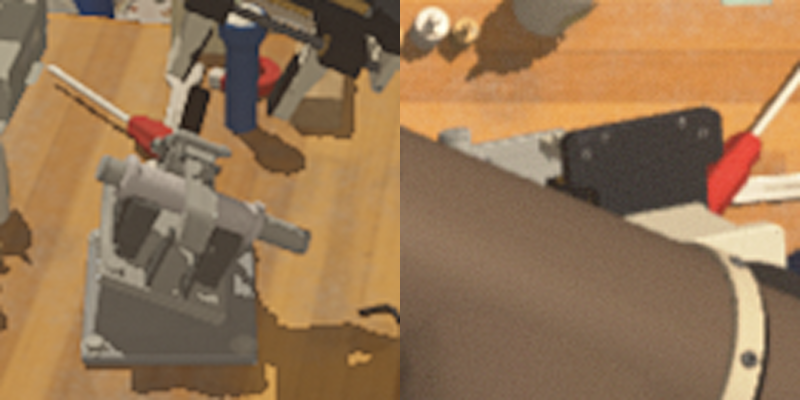

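```bash
python3 - <<'E'
from h import *
pv=np.array(PV)
for a in(.7,.8,.95,1.1,1.25,1.4,1.5,1.6,1.7,1.8,1.93,1.97):
    r=56 if a<1.57 else 46
    Cc=pv+r*ldir(a)+6*np.array([np.cos(a),np.sin(a)]); print(a,(Cc+[9.5 if a<1.57 else -9.5,0]).round(1))
E
python3 -m crank '[{"turn":[0,0,0],"slide":[0.04,0.008,0],"fingers":-1},{"turn":[0,0,0],"slide":[0.08,0.008,0.0],"fingers":-1},{"turn":[0,0,0],"slide":[0.08,0.008,0.0],"fingers":-1},{"turn":[0,0,0],"slide":[0.08,0.008,0.01],"fingers":-1},{"turn":[0,0,0],"slide":[0.08,0.008,0.01],"fingers":-1}]' 20; python3 -m crank '[{"turn":[0,0,0],"slide":[0,0,0],"fingers":-1},{"turn":[0,0,0],"slide":[0,0,0],"fingers":-1}]';python3 go.py -2 -84 26 "-np.pi/2"; python3 snap.py 24 420 140;python3 tooldraw.py 24 290 90 90 1
```

```text
0.7 [-92.   26.7]
0.8 [-96.5  23.3]
0.95 [-102.6   17.5]
1.1 [-107.7   10.7]
1.25 [-111.8    3.4]
1.4 [-114.7   -4.6]
1.5 [-115.9  -10.1]
1.6 [-125.7  -15.3]
1.7 [-125.9  -20. ]
1.8 [-125.7  -24.6]
1.93 [-124.7  -30.6]
1.97 [-124.2  -32.4]
t: 20.27
eef_pos: [0.6022, -0.2809, 0.1532]
ee_rot: [-2.707, 0.002, -1.38]
force: [0.2, 0.2, -1.3]
width: 0.0377
t: 20.43
eef_pos: [0.6025, -0.2806, 0.1546]
ee_rot: [-2.705, 0.001, -1.379]
force: [-0.5, -0.1, -0.3]
width: 0.0245
t 20.43 cradle tcp [ -5.  -81.9  60.3] F [-0.5 -0.1 -0.3] w 24.5 q [-0.27  0.24 -0.29 -0.31 -0.67  0.67]
slide [0.0043, -0.0059, 0.0686] turn [0.0, 0.0003, 0.0003] rows slide 0.8 turn 0.0
```

View pics/td24.png

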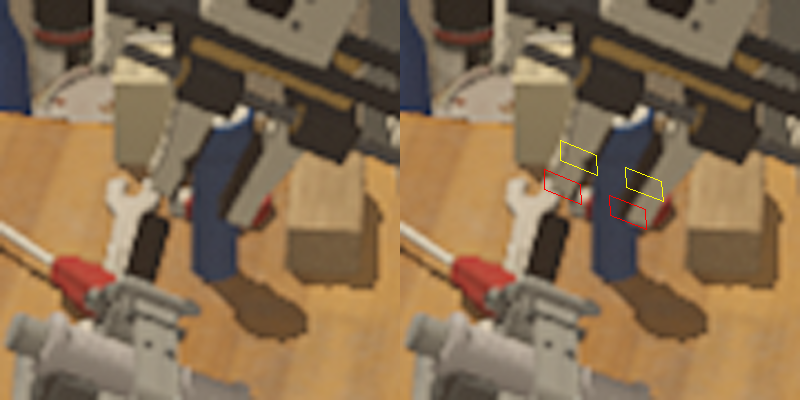

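```bash
python3 -m crank '[{"turn":[0,0,0],"slide":[0.004,-0.006,0],"fingers":-1},{"turn":[0,0,0],"slide":[0.004,-0.006,0],"fingers":-1},{"turn":[0,0,0],"slide":[0.004,-0.006,0.03],"fingers":-1},{"turn":[0,0,0],"slide":[0.004,-0.006,0.07],"fingers":-1},{"turn":[0,0,0],"slide":[0.004,-0.006,0.07],"fingers":-1}]' ;python3 go.py -2 -96 24 "-np.pi/2"
```

```text
t: 20.95
eef_pos: [0.6196, -0.2788, 0.1205]
ee_rot: [-2.708, 0.003, -1.38]
force: [-0.5, 0.5, -0.4]
width: 0.0008
t 20.95 cradle tcp [ -3.8 -83.4  22.2] F [-0.5  0.5 -0.4] w 0.8 q [-0.26  0.3  -0.29 -0.33 -0.61  0.68]
slide [0.0252, -0.0036, -0.0038] turn [0.0005, 0.0006, 0.0] rows slide 0.3 turn 0.0
```

```bash
python3 -m crank '[{"turn":[0,0,0],"slide":[0.013,-0.003,0],"fingers":-1},{"turn":[0,0,0],"slide":[0.026,-0.003,0.0],"fingers":-1},{"turn":[0,0,0],"slide":[0.0384,-0.003,0.0094],"fingers":-1},{"turn":[0,0,0],"slide":[0.0486,-0.003,0.023],"fingers":-1},{"turn":[0,0,0],"slide":[0.0486,-0.003,0.023],"fingers":-1}]' ;python3 go.py -2 -111.8 3.4 "-np.pi/2"; python3 snap.py 25 420 140;python3 tooldraw.py 25 290 90 90 1
```

```text
t: 21.37
eef_pos: [0.6318, -0.304, 0.1145]
ee_rot: [-2.704, -0.0, -1.381]
force: [-0.7, 0.0, 1.4]
width: 0.0002
t 21.37 cradle tcp [   0.2 -110.4   13.7] F [-0.7  0.   1.4] w 0.2 q [-0.3   0.34 -0.24 -0.35 -0.62  0.73]
slide [0.0027, 0.0045, 0.0205] turn [-0.0002, 0.0, 0.0002] rows slide 0.3 turn 0.0
```

View pics/td25.png

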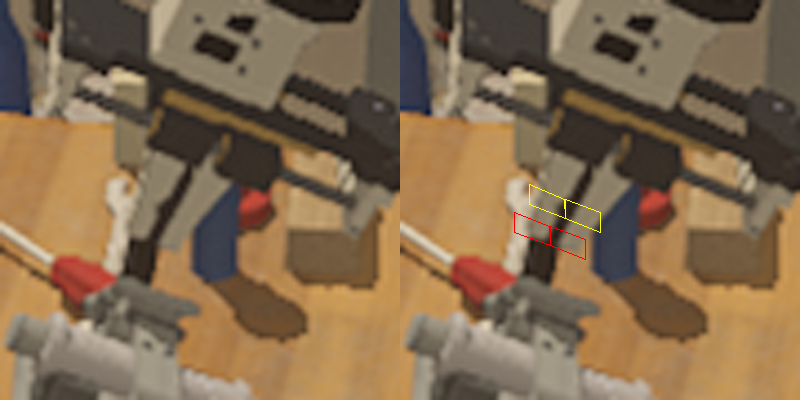

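```bash
python3 - <<'E'
from h import *
o=[]
c=[.6149,-.195,.189]
im=cv2.imread("pics/side25.png")
for it in([],[(lever(1.08,-1.7)[:4],(255,255,0)),(lever(.77,-1.7)[:4],(0,255,255)),([np.array([[-24.5,-42,20],[24.5,-42,20]])],(0,255,0))]):
    draw("side",im,c,it,(295,120,350,175),7.27,"pics/a.png"); o.append(cv2.imread("pics/a.png")[:399,:399])
cv2.imwrite("pics/hk.png",cv2.hconcat(o))
E
```

```text
(no output)
```

View pics/hk.png

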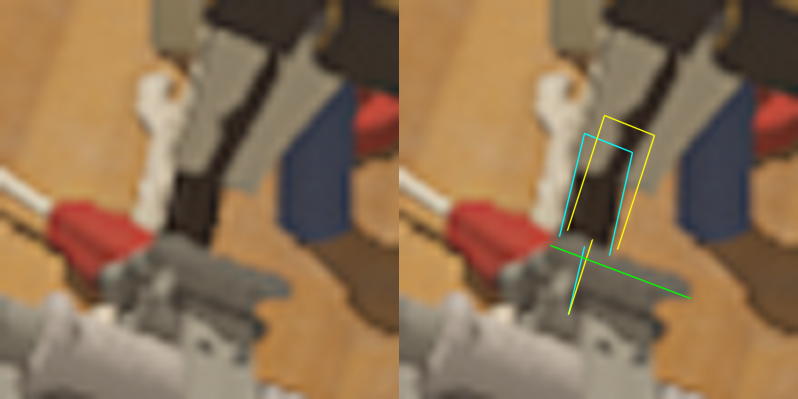

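```bash
python3 -m crank '[{"turn":[0,0,0],"slide":[0.002,0.004,0.01],"fingers":-1},{"turn":[0,0,0],"slide":[0.003,0.004,0.02],"fingers":-1},{"turn":[0,0,0],"slide":[0.006,0.004,0.03],"fingers":-1},{"turn":[0,0,0],"slide":[0.009,0.004,0.037],"fingers":-1},{"turn":[0,0,0],"slide":[0.009,0.004,0.037],"fingers":-1}]' ;python3 go.py -2 -120 -12 "-np.pi/2"; python3 snap.py 26 420 140;python3 tooldraw.py 26 290 90 90 1
```

```text
t: 21.88
eef_pos: [0.6379, -0.3059, 0.0964]
ee_rot: [-2.705, 0.001, -1.38]
force: [0.6, -0.7, 2.0]
width: 0.0003
t 21.88 cradle tcp [  -2.3 -113.4   -5.2] F [ 0.6 -0.7  2. ] w 0.3 q [-0.3   0.37 -0.24 -0.36 -0.6   0.75]
slide [0.0132, -0.0005, 0.0137] turn [-0.0, 0.0003, 0.0002] rows slide 0.2 turn 0.0
```

View pics/td26.png

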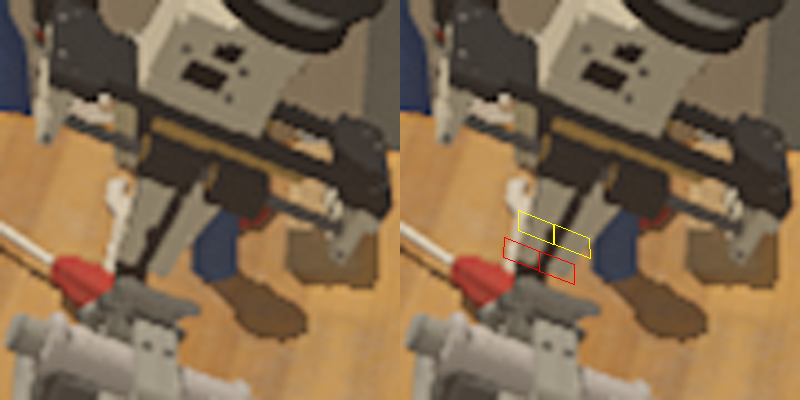

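```bash
python3 -m crank '[{"turn":[0,0,0],"slide":[0.011,0,0.0116],"fingers":-1},{"turn":[0,0,0],"slide":[0.02,0,0.0256],"fingers":-1},{"turn":[0,0,0],"slide":[0.023,0,0.0376],"fingers":-1},{"turn":[0,0,0],"slide":[0.023,0,0.049],"fingers":-1},{"turn":[0,0,0],"slide":[0.023,0,0.052],"fingers":-1}]' ;python3 go.py -2 -125 -33 "-np.pi/2"; python3 snap.py 27 420 140;python3 tooldraw.py 27 290 90 90 1
```

```text
t: 22.4
eef_pos: [0.6507, -0.3153, 0.0724]
ee_rot: [-2.706, 0.001, -1.38]
force: [-6.5, 0.7, 11.0]
width: 0.0006
t 22.4 cradle tcp [  -2.6 -125.1  -31.4] F [-6.5  0.7 11. ] w 0.6 q [-0.31  0.42 -0.22 -0.38 -0.58  0.78]
slide [-0.0002, -0.0012, 0.0031] turn [0.0001, 0.0002, 0.0002] rows slide 0.0 turn 0.0
```

View pics/td27.png

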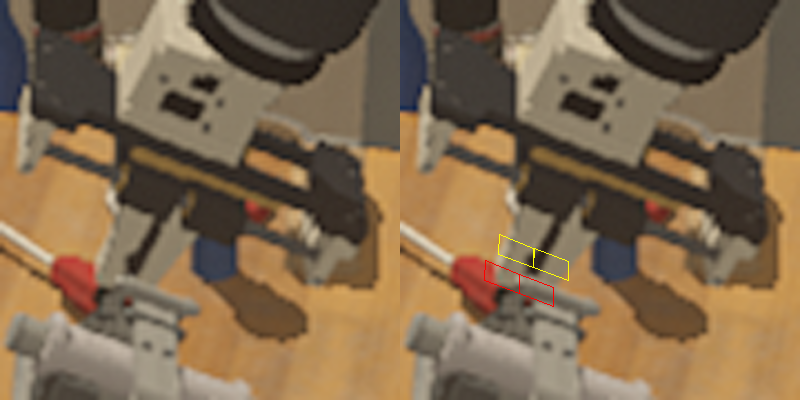

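```bash
python3 -m crank '[{"turn":[0,0,0],"slide":[0,0,0.003],"fingers":-1},{"turn":[0,0,0],"slide":[0,0,0.003],"fingers":-1}]' ; python3 -m crank '[{"turn":[0,0,0],"slide":[0,0,-0.03],"fingers":-1},{"turn":[0,0,0],"slide":[0,0,-0.08],"fingers":-1},{"turn":[0,0,0],"slide":[0,0,-0.15],"fingers":-1},{"turn":[0,0,0],"slide":[0,0,-0.22],"fingers":-1},{"turn":[0,0,0],"slide":[0,0,-0.3],"fingers":-1}]'; python3 -m crank '[{"turn":[0,0,0],"slide":[0.02,0.08,-0.05],"fingers":-1},{"turn":[0,0,0],"slide":[0.02,0.16,-0.1],"fingers":-1},{"turn":[0,0,0],"slide":[0.02,0.24,-0.1],"fingers":-1},{"turn":[0,0,0],"slide":[0.02,0.24,-0.1],"fingers":-1},{"turn":[0,0,0],"slide":[0.02,0.24,-0.1],"fingers":-1}]'; python3 snap.py 28 420 140
```

```text
t: 22.67
eef_pos: [0.6508, -0.3152, 0.0724]
ee_rot: [-2.705, 0.0, -1.379]
force: [-7.2, -0.1, 9.6]
width: 0.0002
t: 23.08
eef_pos: [0.5877, -0.3267, 0.2084]
ee_rot: [-2.707, 0.002, -1.38]
force: [0.9, -0.0, -0.0]
width: 0.0007
t: 23.5
eef_pos: [0.4603, -0.3618, 0.2026]
ee_rot: [-2.705, 0.001, -1.383]
force: [0.5, 0.2, 0.2]
width: 0.0002
```

View pics/z28.png

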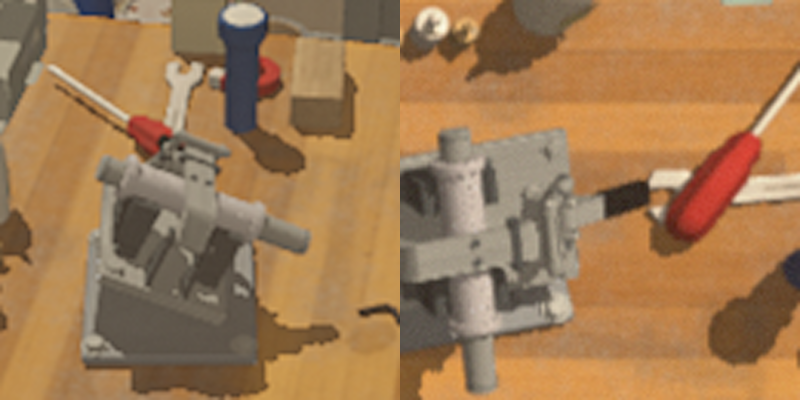

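```bash
python3 - <<'E'
from h import *
c=[.6149,-.195,.189]; K=np.array([-42,20]); lv=1.93; pin=leverpts(lv,0)[1]; d=K-pin; st=np.linalg.norm(d)-62; a=np.arctan2(-d[0],d[1]); print(st)
L=lever(lv,a-lv,st)
o=[]
for n,roi in(("top",(395,165,515,265)),("side",(285,120,375,195))):
  im=cv2.imread(f"pics/{n}28.png")
  row=[]
  for it in([],[(L,(255,255,0)),(strap(0),(0,0,255)),(gaugelines(-3,1),(0,255,0))]):
    draw(n,im,c,it,roi,400/(roi[2]-roi[0]),"pics/a.png"); row.append(cv2.resize(cv2.imread("pics/a.png"),(400,300)))
  o.append(cv2.hconcat(row))
cv2.imwrite("pics/fin.png",cv2.vconcat(o))
E
```

```text
5.497436335478454
```

View pics/fin.png

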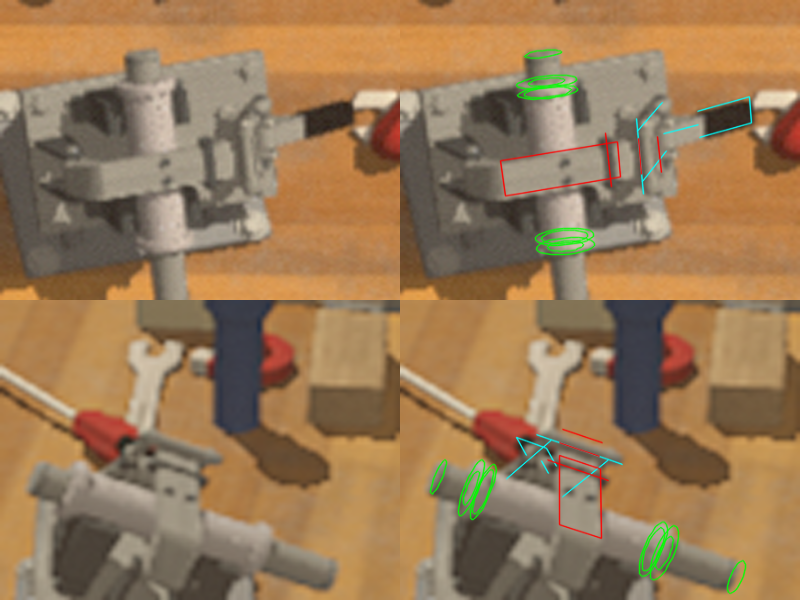

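```bash
python3 - <<'E'
from h import *
im=cv2.imread("pics/top28.png")[185:240,450:505]; a=cv2.resize(im,(400,400),interpolation=cv2.INTER_LANCZOS4)
im=cv2.imread("pics/side28.png")[140:180,300:340]; b=cv2.resize(im,(400,400),interpolation=cv2.INTER_LANCZOS4)
cv2.imwrite("pics/fz.png",cv2.hconcat([a,b]))
c=[.6149,-.195,.189]
for nm,P in(("bar",[[-24.5,-42,20],[24.5,-42,20]]),("lip",[[-11.5,-52,23],[11.5,-52,23]]),("pin",[[-17.5,-25,17.5],[17.5,-25,17.5]])):
    print(nm,((proj("top",tow(c,P))-[450,185]+.5)*400/55).round(0).tolist(),((proj("side",tow(c,P))-[300,140]+.5)*10).round(0).tolist())
E
```

```text
bar [[132.0, 324.0], [116.0, 141.0]] [[351.0, 211.0], [158.0, 137.0]]
lip [[170.0, 271.0], [163.0, 185.0]] [[305.0, 157.0], [215.0, 122.0]]
pin [[62.0, 307.0], [49.0, 177.0]] [[320.0, 252.0], [181.0, 199.0]]
```

View pics/fz.png

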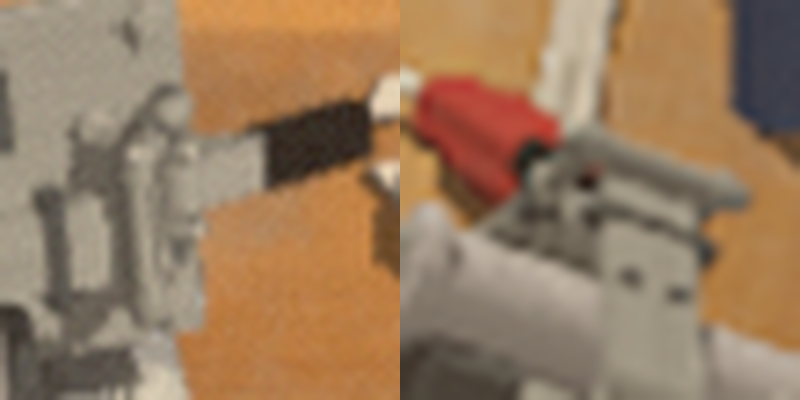

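```bash
python3 - <<'E'
from h import *
c=[.6149,-.195,.189]
for y,z in((-42,20),(-44,22),(-46,24),(-46,20),(-48,26),(-50,26.5),(-42,24)):
    P=[[-24.5,y,z],[24.5,y,z]]
    t=((proj("top",tow(c,P))-[450,185]+.5)*400/55); s=((proj("side",tow(c,P))-[300,140]+.5)*10)
    print(y,z,"top mid x",t[:,0].mean().round(0),"side y at 300",(s[1,1]+(300-s[1,0])*(s[0,1]-s[1,1])/(s[0,0]-s[1,0])).round(0), s[0].round(0))
P=leverpts(1.93,0); print(P[1])
for st in (3,4,5):
  # bar on ray positions
  for y,z in((-42,20),(-44,22),(-46,24),(-46,20),(-47,21)): pass
for y,z in((-42,20),(-43,19),(-44,18),(-44,22),(-46,24),(-46,20),(-48,26)): print(y,z,np.hypot(*(np.array([y,z])-P[1]))-62)
E
```

```text
-42 20 top mid x 124.0 side y at 300 191.0 [351. 211.]
-44 22 top mid x 134.0 side y at 300 179.0 [354. 199.]
-46 24 top mid x 145.0 side y at 300 166.0 [358. 188.]
-46 20 top mid x 139.0 side y at 300 182.0 [350. 201.]
-48 26 top mid x 155.0 side y at 300 153.0 [362. 176.]
-50 26.5 top mid x 164.0 side y at 300 146.0 [362. 170.]
-42 24 top mid x 129.0 side y at 300 176.0 [358. 198.]
[-77.2462066  -37.56395428]
-42 20 5.497436335478454
-43 19 4.123245459570825
-44 18 2.7507781293116267
-44 22 6.21418402787701
-46 24 7.039451716508978
-46 20 3.4975897196106303
-48 26 7.969399626145702
```

```bash
python3 - <<'E'
from h import *
c=[.6149,-.195,.189]
o=[]
for n,(x0,y0,w) in(("top",(450,188,50)),("side",(300,138,45))):
    im=np.mean([grab_frame(n)[:,:,::-1].astype(float) for _ in range(6)],0).astype(np.uint8); cv2.imwrite(f"pics/{n}29.png",im)
    f=400/w; a=cv2.resize(im[y0:y0+w,x0:x0+w],(400,400),interpolation=cv2.INTER_CUBIC)
    a=cv2.convertScaleAbs(a,alpha=1.5,beta=-60); b=a.copy()
    for y,z,col in((-42,20,(0,255,0)),(-45.5,23.5,(0,0,255))):
        for dx in(-24.5,24.5):
            k=[]
            P=np.array([[dx,y+3.5*np.cos(t),z+3.5*np.sin(t)] for t in np.linspace(0,6.28,20)])
            cv2.polylines(b,[((proj(n,tow(c,P))-[x0,y0]+.5)*f).astype(int).reshape(-1,1,2)],False,col,1)
    o+=[cv2.hconcat([a,b])]
cv2.imwrite("pics/fz29.png",cv2.resize(cv2.vconcat(o),(600,600)))
cv2.imwrite("pics/fz29t.png",o[0]);cv2.imwrite("pics/fz29s.png",o[1])
E
```

```text
(no output)
```

View pics/fz29t.png

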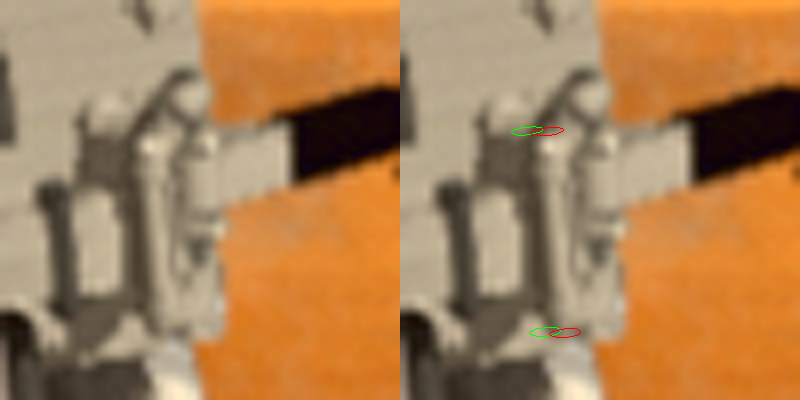

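View pics/fz29s.png

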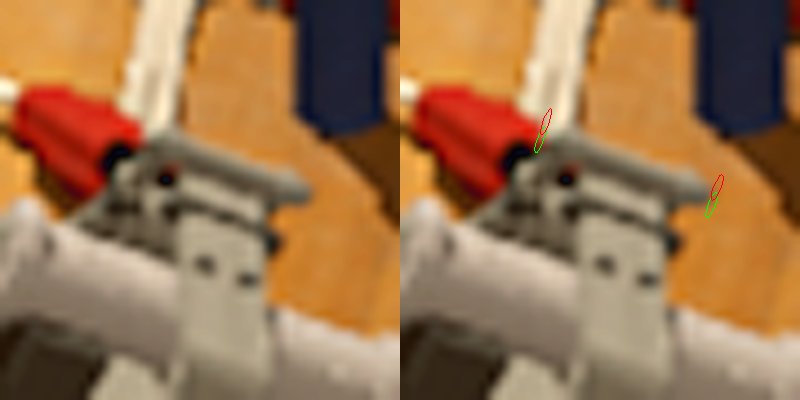

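```bash
python3 - <<'E'
from h import *
c=[.6149,-.195,.189]
for y,z in((-21,19),(-29,19),(-30,20),(-34,20),(-37,20),(-42,15),(-38.5,20),(-45.5,20),(-52,23)):
    p=(proj("top",tow(c,[[0,y,z]]))[0]-[450,188]+.5)*8; s=(proj("side",tow(c,[[0,y,z]]))[0]-[300,138]+.5)*400/45; print(y,z,p.round(0),s.round(0))
E
python3 - <<'E'
import cv2
a=cv2.imread("pics/top29.png")
print(a[188+30,450:482].mean(1).round(0) if 0 else [int(v) for v in a[216:222,450:482].mean((0,2))])
E
```

```text
-21 19 [ 47. 247.] [225. 223.]
-29 19 [ 80. 241.] [225. 205.]
-30 20 [ 86. 241.] [227. 200.]
-34 20 [103. 238.] [227. 190.]
-37 20 [115. 236.] [227. 184.]
-42 15 [129. 227.] [218. 187.]
-38.5 20 [122. 235.] [227. 180.]
-45.5 20 [151. 230.] [227. 165.]
-52 23 [183. 227.] [231. 142.]
[151, 151, 152, 152, 153, 146, 102, 81, 89, 122, 153, 154, 156, 157, 156, 115, 89, 83, 107, 141, 154, 129, 136, 126, 114, 121, 138, 143, 138, 138, 136, 136]
```

```bash
python3 - <<'E'
from h import *
c=[.6149,-.195,.189]
a=cv2.imread("pics/top29.png").mean(2)
print("cols",list(range(458,482)))
for x in(24,22,19,16,-14,-18,-22,-24):
    p=proj("top",tow(c,[[x,-42,20],[x,-38.5,20],[x,-45.5,20],[x,-49,24]])); r=int(round(p[0,1])); print(x,"row",r,"ctr %.1f edges %.1f %.1f"%(p[0,0],p[1,0],p[2,0]),a[r,458:482].astype(int).tolist())
E
```

```text
cols [458, 459, 460, 461, 462, 463, 464, 465, 466, 467, 468, 469, 470, 471, 472, 473, 474, 475, 476, 477, 478, 479, 480, 481]
24 row 204 ctr 465.4 edges 463.6 467.3 [149, 129, 99, 119, 123, 118, 121, 118, 92, 91, 115, 127, 140, 143, 137, 104, 112, 138, 146, 134, 129, 129, 133, 133]
22 row 205 ctr 465.5 edges 463.7 467.4 [152, 133, 97, 92, 95, 97, 105, 94, 90, 120, 157, 157, 159, 148, 132, 111, 128, 153, 171, 139, 127, 136, 142, 142]
19 row 207 ctr 465.7 edges 463.8 467.5 [149, 132, 95, 93, 95, 94, 95, 91, 85, 112, 138, 156, 154, 126, 111, 116, 121, 128, 150, 148, 151, 157, 158, 158]
16 row 208 ctr 465.8 edges 464.0 467.7 [149, 114, 88, 93, 96, 95, 95, 86, 90, 112, 133, 151, 148, 115, 117, 130, 144, 153, 158, 150, 156, 158, 158, 160]
-14 row 224 ctr 467.2 edges 465.4 469.0 [83, 99, 132, 132, 142, 132, 119, 103, 96, 88, 91, 120, 145, 156, 141, 144, 150, 157, 151, 140, 134, 133, 132, 135]
-18 row 226 ctr 467.4 edges 465.5 469.2 [78, 86, 89, 93, 95, 96, 96, 97, 96, 83, 97, 122, 145, 155, 151, 154, 157, 157, 154, 164, 142, 126, 125, 127]
-22 row 228 ctr 467.6 edges 465.7 469.4 [97, 93, 93, 95, 94, 93, 99, 139, 151, 141, 102, 108, 134, 136, 133, 134, 149, 148, 147, 147, 134, 123, 123, 122]
-24 row 229 ctr 467.6 edges 465.8 469.5 [114, 96, 97, 95, 96, 98, 119, 146, 152, 150, 118, 107, 124, 121, 110, 122, 149, 155, 149, 142, 129, 122, 122, 124]
```

```bash
python3 go.py -2 -41 90 "-np.pi/2"
```

```text
t 24.2 cradle tcp [-122.1 -135.2  167.9] F [ 0.6  0.7 -0.5] w 0.6 q [-0.54  0.11 -0.3  -0.38 -0.86  0.94]
slide [-0.1877, -0.2406, 0.1561] turn [-0.0, 0.0003, 0.0003] rows slide 4.1 turn 0.0
```

```bash
python3 -m crank '[{"turn":[0,0,0],"slide":[-0.188,-0.24,0.1],"fingers":-1},{"turn":[0,0,0],"slide":[-0.188,-0.24,0.1],"fingers":-1},{"turn":[0,0,0],"slide":[-0.188,-0.24,0.1],"fingers":-1},{"turn":[0,0,0],"slide":[-0.188,-0.24,0.15],"fingers":-1},{"turn":[0,0,0],"slide":[-0.188,-0.24,0.156],"fingers":-1}]'; python3 -m crank '[{"turn":[0,0,0],"slide":[0,0,0],"fingers":-1},{"turn":[0,0,0],"slide":[0,0,0.04],"fingers":-1},{"turn":[0,0,0],"slide":[0,0,0.09],"fingers":-1},{"turn":[0,0,0],"slide":[0,0,0.105],"fingers":-1},{"turn":[0,0,0],"slide":[0,0,0.105],"fingers":-1}]'; python3 go.py -2 -41 27 "-np.pi/2"
```

```text
t: 24.62
eef_pos: [0.5873, -0.2387, 0.1816]
ee_rot: [-2.704, 0.001, -1.377]
force: [-1.1, -0.1, -0.1]
width: -0.0001
t: 25.03
eef_pos: [0.6053, -0.2383, 0.133]
ee_rot: [-2.709, 0.002, -1.38]
force: [-0.7, -0.8, 0.1]
width: 0.0003
t 25.03 cradle tcp [ -4.4 -40.9  36.2] F [-0.7 -0.8  0.1] w 0.3 q [-0.18  0.23 -0.37 -0.29 -0.58  0.58]
slide [0.0003, -0.0048, 0.0184] turn [0.0005, 0.0004, 0.0001] rows slide 0.2 turn 0.0
```

Descend slowly to touch the bar; its contact height tells whether it is seated.

```bash
python3 -m crank '[{"turn":[0,0,0],"slide":[0,-0.004,0.006],"fingers":-1},{"turn":[0,0,0],"slide":[0,-0.004,0.012],"fingers":-1},{"turn":[0,0,0],"slide":[0,-0.004,0.015],"fingers":-1},{"turn":[0,0,0],"slide":[0,-0.004,0.015],"fingers":-1}]';python3 go.py -2 -41 27 "-np.pi/2"; python3 -m crank '[{"turn":[0,0,0],"slide":[0,0,0.003],"fingers":-1},{"turn":[0,0,0],"slide":[0,0,0.003],"fingers":-1}]'; python3 go.py -2 -41 27 "-np.pi/2"
```

```text
t: 25.37
eef_pos: [0.6114, -0.2374, 0.1299]
ee_rot: [-2.704, 0.0, -1.38]
force: [-0.1, -0.9, -0.1]
width: 0.0005
t 25.37 cradle tcp [ -0.1 -41.1  30.8] F [-0.1 -0.9 -0.1] w 0.5 q [-0.18  0.24 -0.37 -0.29 -0.57  0.58]
slide [-0.0003, 0.0039, 0.0076] turn [-0.0002, 0.0002, 0.0002] rows slide 0.1 turn 0.0
t: 25.53
eef_pos: [0.612, -0.237, 0.1282]
ee_rot: [-2.704, 0.0, -1.38]
force: [-0.4, -1.3, -0.5]
width: 0.0004
t 25.53 cradle tcp [ -0.2 -40.9  29. ] F [-0.4 -1.3 -0.5] w 0.4 q [-0.18  0.25 -0.37 -0.29 -0.56  0.58]
slide [0.0002, 0.0036, 0.004] turn [-0.0001, 0.0002, 0.0003] rows slide 0.1 turn 0.0
```

```bash
for k in 1; do python3 -m crank '[{"turn":[0,0,0],"slide":[0,0,0.003],"fingers":-1},{"turn":[0,0,0],"slide":[0,0,0.003],"fingers":-1}]'; python3 go.py -2 -41 27 "-np.pi/2"|head -1; python3 -m crank '[{"turn":[0,0,0],"slide":[0,0,0.003],"fingers":-1},{"turn":[0,0,0],"slide":[0,0,0.003],"fingers":-1}]' >/dev/null; python3 go.py -2 -41 27 "-np.pi/2"|head -1; python3 -m crank '[{"turn":[0,0,0],"slide":[0,0,0.003],"fingers":-1},{"turn":[0,0,0],"slide":[0,0,0.003],"fingers":-1}]' >/dev/null; python3 go.py -2 -41 27 "-np.pi/2"|head -1; done
```

```text
t: 25.7
eef_pos: [0.6126, -0.2368, 0.1265]
ee_rot: [-2.705, 0.001, -1.38]
force: [-1.5, -0.2, 0.5]
width: 0.0003
t 25.7 cradle tcp [ -0.3 -40.8  27.2] F [-1.5 -0.2  0.5] w 0.3 q [-0.18  0.25 -0.37 -0.29 -0.56  0.58]
t 25.87 cradle tcp [ -0.4 -40.8  25.5] F [ 0.4 -0.7  0.6] w 0.8 q [-0.17  0.25 -0.37 -0.29 -0.56  0.58]
t 26.03 cradle tcp [ -0.2 -40.9  24.4] F [-3.5  0.7  5. ] w 0.6 q [-0.17  0.25 -0.37 -0.29 -0.56  0.58]
```

```bash
python3 -m crank '[{"turn":[0,0,0],"slide":[0,0,0.002],"fingers":-1},{"turn":[0,0,0],"slide":[0,0,0.004],"fingers":-1},{"turn":[0,0,0],"slide":[0,0,0.004],"fingers":-1}]' >/dev/null; python3 go.py -2 -41 27 "-np.pi/2"|head -1
```

```text
t 26.28 cradle tcp [ -0.1 -41.   23.6] F [-9.8  1.5 14.8] w 0.4 q [-0.17  0.26 -0.37 -0.29 -0.56  0.58]
```

```bash
python3 -m crank '[{"turn":[0,0,0],"slide":[0,0,-0.05],"fingers":-1},{"turn":[0,0,0],"slide":[0,0,-0.12],"fingers":-1},{"turn":[0,0,0],"slide":[0,0.05,-0.2],"fingers":-1},{"turn":[0,0,0],"slide":[0.08,0.12,-0.25],"fingers":-1},{"turn":[0,0,0],"slide":[0.16,0.2,-0.28],"fingers":-1}]' >/dev/null;python3 -m crank '[{"turn":[0,0,0],"slide":[0.08,0.08,0],"fingers":-1},{"turn":[0,0,0],"slide":[0.08,0.16,0],"fingers":-1},{"turn":[0,0,0],"slide":[0.08,0.16,0],"fingers":-1},{"turn":[0,0,0],"slide":[0.08,0.16,0],"fingers":-1}]'; python3 - <<'E'
from h import *
for n in("top","side"):
    im=np.mean([grab_frame(n)[:,:,::-1].astype(float) for _ in range(6)],0); cv2.imwrite(f"pics/{n}30.png",im.astype(np.uint8))
a=cv2.imread("pics/top30.png").mean(2)
for r in(205,207,208,224,226): print(a[r,458:482].astype(int).tolist())
d=cv2.absdiff(cv2.imread("pics/side30.png"),cv2.imread("pics/side29.png"))[130:200,290:350]; print(d.max(),d.mean())
o=[]
for n,(x0,y0,w) in(("top",(385,150,130)),("side",(275,110,100))):
    o.append(cv2.resize(cv2.imread(f"pics/{n}30.png")[y0:y0+w,x0:x0+w],(400,400),interpolation=cv2.INTER_CUBIC))
cv2.imwrite("pics/fin30.png",cv2.hconcat(o))
E
```

```text
t: 27.03
eef_pos: [0.4384, -0.3675, 0.1706]
ee_rot: [-2.707, 0.003, -1.384]
force: [0.6, 0.8, 0.8]
width: 0.001
[151, 133, 98, 94, 94, 98, 103, 92, 89, 121, 157, 157, 160, 148, 131, 112, 130, 153, 171, 139, 127, 137, 140, 140]
[150, 131, 94, 93, 96, 95, 95, 90, 87, 110, 143, 167, 156, 122, 112, 116, 122, 128, 149, 148, 150, 156, 158, 157]
[149, 113, 87, 93, 97, 95, 94, 84, 89, 112, 136, 153, 148, 114, 116, 132, 144, 152, 159, 152, 155, 159, 159, 159]
[84, 98, 116, 129, 142, 133, 119, 103, 95, 87, 92, 119, 145, 154, 141, 143, 149, 157, 152, 139, 134, 132, 132, 134]
[79, 87, 89, 93, 95, 95, 94, 96, 97, 84, 94, 121, 144, 156, 152, 152, 155, 156, 154, 163, 143, 125, 125, 126]
16 0.4108730158730159
```

View pics/fin30.png

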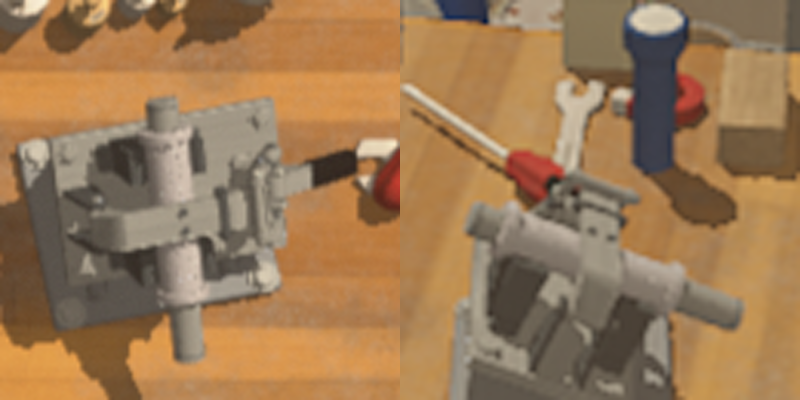

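```bash
python3 -c "
from station import *
s=get_state(); print(s['t'],s['force']); print(job_done())"
```

```text
27.6333 [ 0.72918057 -0.32921805  1.28242756]
the job is handed in; nothing more can be done
None
```

The gauge is turned end for end, so the short plug now points up the slope. It sits in both V-blocks and is clamped. I handed the job in at 27.6 s. The gripper was empty and clear of the stand, and the bearing, pulley and calliper were not touched.

**What I did**
- **Gauge:** I gripped it in the gap between the blocks, lifted it about 95 mm, turned it 180° and lowered it until it touched down. The gripper stood at the same height as at the first grasp, to about 0.3 mm.
- **Strap:** I swung it over by its pin. The pin slipped out of the grip near the end and the strap stopped about 0.15 rad open, so I pushed it shut with the closed fingers.
- **Latch:** I drew the loop's bar over the lip into the groove and pushed the lever past dead centre to its stop. I felt about 13 N against the stop.

**Last checks**
- **Lever, strap and gauge:** In the pictures the lever matches 1.93 rad and the strap matches shut. The gauge lies along the cradle axis with the blocks between its collars, roughly 3 mm down-slope of centre.
- **Loop bar (checks disagree):** By touch, the top of the bar is at the height of a seated bar, to within about 1 mm. It held still under a 17 N push and while the lever was thrown. The camera images put it 3–5 mm further out toward the lip than the nominal groove position. I trusted the touch reading.
- **Not measured:** I could not measure the loop's stretch directly. With the bar at its nominal position it works out to 5.5 mm, just over the 3–5 mm given. A bar 1 to 4 mm further out at about the same height would give 3.5–4 mm.

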